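# Tip a pan of scrap plaster models into the bin over its front rim

## Robot

A 7-joint arm with a two-finger parallel gripper is mounted at the origin on a cart in front of the work surface, level with it; the furniture and walls round the work are solid. World frame = base frame: x ahead of the robot, y to its left, z up, the work surface at z = 0. Lengths are in m, angles in rad, forces in N, time in s.
With the tool pointing down it reaches from about 0.4 to 0.875 m from the base axis. Payload 6.5 kg.
Tool frame: the origin (TCP) lies midway between the tips of the shut fingers; the grasp point (between the pads) lies 19 mm behind it; z points along the fingers, y is the line along which they close (so a half turn about z gives the same grasp; the last joint's range is limited). The gripper opens to 85 mm and grips with 20 to 120 N. Pads are 22 mm wide; open, the fingers measure 114 mm over their backs; the gripper's body (76 mm by 85 mm) begins 54 mm behind the grasp point. The pads swing forward as they close: fully open they stand 13 mm farther back than shut.
Start: joints at [1.18, 0.536, -0.004, 1.538, 0.003, 1.067, -0.071], TCP at [0.207, -0.616, 0.231] pointing down, gripper open.
Joint ranges: [-2.7, 2.7], [-0.37, 2.16], [-1.27, 1.26], [0.24, 2.4], [-1.31, 4.45], [0.19, 1.91], [-2.76, 2.76]. Speed limits (rad/s): [2.39, 2.39, 3.14, 3.14, 3.14, 3.14, 3.14].

## Interface

Orientations are given as a rotation vector (axis times angle).
In Python, from cell import ctrl gives the robot as it stands.
- The arm moves only by the tool shift_gripper, called after "Request:" in YAML: its name, and indented under it one key for each argument. Schema: {"type":"object","properties":{"deltas":{"type":"array","items":{"type":"object","properties":{"x":{"type":"number"},"y":{"type":"number"},"z":{"type":"number"},"yaw":{"type":"number"}},"additionalProperties":false},"minItems":1,"maxItems":8},"finger_gap":{"type":"number"},"only":{"type":"string"},"quiet":{"type":"boolean"},"lines":{"type":"string"}},"required":["deltas"],"additionalProperties":false}. deltas is a list of rows, 1 to 8 of them, each an object with the fields x, y, z (the shift in units of 100 mm), yaw (a turn about the tool's z in units of 0.1 rad); a field left out counts as zero; each row is the pose to reach, as a shift and turn from the pose commanded when the call began, along the tool's axes at that moment; what a row does not reach only later rows make up. A row lasts 1/8 s, in which the tool goes at most 0.0625 m and 0.188 rad, less where a joint would pass 70% of its speed; a pose out of reach is approached as far as the arm can. finger_gap is the finger opening in m, set as the call begins (left out keeps the last). The fingers move at their own pace and stop on an object; the grip force is fixed at half the most. Time passes only in rows, so rows that do not move let the fingers close. The tool returns the time, the measured TCP pose, the force, the opening and the grip force at its end. only (a regular expression) keeps the lines of the reply that match it, lines (a string "A,B") keeps lines A to B, and quiet returns only ok. Input that does not fit is refused with a message, and nothing moves.
- ctrl.state(): the state, without advancing time (a new reading comes with each control period).
- ctrl.grab_frame(name): name is "scene" or "top" or "wrist"; returns a dict with "image" (400x640x3 uint8, blue, green, red), "intrinsics" (3x3 intrinsics, pixels), "R" (3x3) and "t" (3): a world point X has camera coordinates R X + t. Camera axes: x right, y down, z forward; pixel columns grow to the right and rows downward; lengths in m; the calibration is good to about 2 mm. A picture is of the moment at which its call begins. There is no depth.
- ctrl.sign_off(): hands the job in; it is judged then, once.
The state is a dict: "clock": time; "joint_positions": joint angles; "joint_vel": joint speeds; "effort": joint torques, N m; "eef_pos": TCP position; "orientation": TCP orientation; "contact_force": force on the tool from outside, world axes, zero at the start; "wrist_torque": the same for the moment, N m; "opening": finger opening in m; "finger_force": force on a finger pad.
Only numpy, scipy, OpenCV 4.12 (cv2) and the standard library are available. Lean on these libraries where they do the work, as an engineer would, in place of code of your own. Each camera call takes 0.05 s, during which the arm holds its last target. There are 200 camera calls.

## Task

Clear the scrap: hook the steel pan's spout lip over the low front rim of the grey bin with the two plaster models still in the pan, then swing the pan up about that rim until both models have slid out into the bin. Afterwards set the empty pan back flat and right way up on the bench, leaving the bin about where it stands and the other things on the bench undisturbed.

Things in the scene. Friction and masses are not known exactly. Their poses are not given: they have to be found in the camera images.
- pan: Open sheet-steel pan with a spout at one end, 211 long x 66 wide x 34 mm high, 0.25 kg. Origin: underside of its floor, mid length and width of the flat part; +x towards the spout, +z up. Flat floor from x = -75 to 75 mm, then a 33 degree ramp up to the spout lip. Flat upright side walls (outer faces y = +-33 mm) to grip across; sheet 2.5 mm. Balances, loaded or empty, at about x = 5 to 15 mm.
- pan_hook (a point): Underside of the spout lip, in the middle of its hook: x = 125.5, z = 27.5 mm in the pan's frame, axes as the pan. The hook is an inverted channel, open below: level lip from x = 118 to 133 mm, at its front a turned-down edge reaching 5.5 mm below the lip's underside, at its back a heel plate reaching 14 mm below it. It drops over a rim (15 mm free width) and turns about it.
- pan_rear (a point): Top middle of the pan's upright rear wall: x = -75, y = 0, z = 34 mm in the pan's frame, axes as the pan. Held here by the side walls between the pads, the pan can swivel about the line between the pads.
- bin: Loose grey plastic open-fronted bin, 200 deep (x) x 170 wide (y) mm, walls 3 mm, 1.2 kg. Origin: underside, middle. Its low front, 85 mm high, is on its -x side and faces the pan; sides and back rise to 125 mm. Inner floor at 3 mm. An older plaster model already lies in it.
- bin_rim (a point): Top of the round bead, 8 mm thick, that runs straight along the bin's low front rim; at its middle: x = -98.5, y = 0, z = 85 mm in the bin's frame. Axes as the bin: -x points out of its front, y along the rim.
- model_0: Horseshoe plaster tooth model, 55 x 68 mm, 28 mm high, 0.12 kg, lying in the rear half of the pan with its long side along the pan. Origin: middle of its underside, z up.
- model_1: The same kind of plaster model, lying in the pan's front half, next to the spout. Origin: middle of its underside, z up.
- tape: Bystander: roll of beige tape lying flat, 94 mm across, 25 mm high; origin under its middle.
- slab: Bystander: white mixing slab, 80 x 120 x 10 mm; origin under its middle.
- bowl: Bystander: round blue rubber mixing bowl, 118 mm across, 60 mm high; origin under its middle.

How it is judged:
By the outcome, as a careful person would: the job done as asked, in the order asked, and still so for the second after the job is handed in, with the robot touching nothing.
It also fails if it takes over 67 s, if anything falls off the work surface, if the arm or the gripper's body presses on something with over 40 N, if the wrist force passes 120 N, or if a joint passes its speed limit or range.

## Working session

There is one attempt and no reset: what is moved stays moved. The work goes in short steps, Python scripts to look and compute and a tool call to move; the robot and the scene stay as the last step left them, time stands still between calls to the robot, and variables do not carry over. Pictures are saved under pics/ and viewed, at most 10 in all, crops included, and the job is handed in when it is done.

```bash
ls; mkdir -p pics; python3 - <<'E'
from cell import ctrl
import cv2,numpy as np
s=ctrl.state();print(s)
ims=[]
for n in("scene","top"):
    f=ctrl.grab_frame(n);cv2.imwrite(f"pics/{n}0.png",f["image"]);print(n,f["intrinsics"],f["R"],f["t"])
E
```

```text
cell.py
pics
{'clock': 0.0, 'joint_positions': array([ 1.17979555,  0.53719587, -0.00445143,  1.53887673,  0.00259364,
        1.06728835, -0.07122951]), 'joint_vel': array([-8.83194683e-04, -1.22744337e-03,  1.07142400e-03,  9.57377389e-05,
        4.07874045e-04, -7.31084597e-04, -1.10304961e-03]), 'effort': array([-3.31809315e-04, -5.83410501e+01,  1.04852110e+00, -2.59097725e+01,
        1.22457754e-02,  9.59472789e-03, -2.52092764e-05]), 'eef_pos': array([ 0.20721677, -0.61541485,  0.23039231]), 'orientation': array([-3.09854880e+00, -5.07756671e-01,  6.27876032e-04]), 'contact_force': array([-0.32193376,  0.08316517,  0.45185096]), 'wrist_torque': array([-0.0179579 ,  0.00622124, -0.01852363]), 'finger_force': 0.0, 'opening': 0.08546672612037669}
scene [[510.73160739   0.         317.71342953]
 [  0.         510.73160739 200.60895183]
 [  0.           0.           1.        ]] [[-0.80899022 -0.58751323  0.01905319]
 [-0.33168622  0.42948317 -0.83995742]
 [ 0.48530307 -0.68583702 -0.54231772]] [0.29233746 0.3454811  1.0657305 ]
top [[401.6312655    0.         322.83225618]
 [  0.         401.6312655  202.89373287]
 [  0.           0.           1.        ]] [[-0.12798084 -0.99177122  0.00327839]
 [-0.97058325  0.12456561 -0.20603779]
 [ 0.20393398 -0.02955084 -0.97853854]] [-0.18293344  0.56539282  0.99966214]
```
View pics/scene0.png

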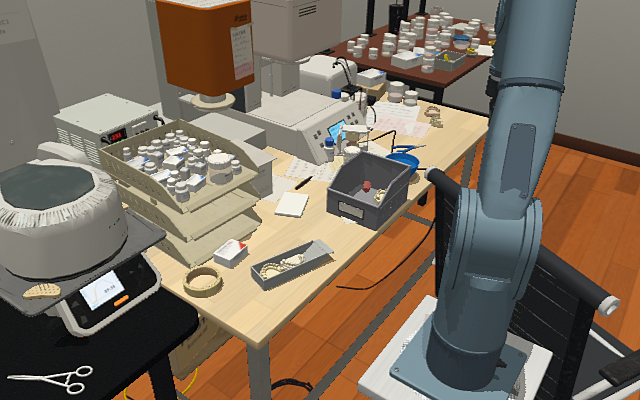

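View pics/top0.png

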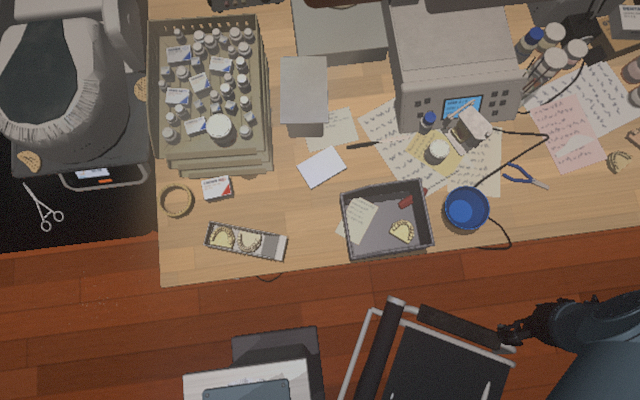

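Scene: the pan is at about (290,265) and the bin at about (370,190). Top: the pan runs from its rear at (207,235) to its spout at (285,247), and the bin's front rim runs from (340,190) to (348,262). Next I'll compute rough positions and take zoomed crops.

```bash
cat > h.py <<'E'
from cell import ctrl
import cv2,numpy as np
from scipy.spatial.transform import Rotation as Rot
def ray(f,p):
    K,R,t=f["intrinsics"],f["R"],f["t"]
    d=R.T@np.linalg.solve(K,[p[0],p[1],1.]);return -R.T@t,d
def plane(f,p,z):
    c,d=ray(f,p);return c+d*(z-c[2])/d[2]
def tri(fs,ps):
    A=np.zeros((3,3));b=np.zeros(3)
    for f,p in zip(fs,ps):
        c,d=ray(f,p);d/=np.linalg.norm(d);M=np.eye(3)-np.outer(d,d);A+=M;b+=M@c
    X=np.linalg.solve(A,b)
    return X
def proj(f,X):
    q=f["intrinsics"]@(f["R"]@np.asarray(X)+f["t"]);return q[:2]/q[2]
def tool(v):  # world vector -> tool axes
    return Rot.from_rotvec(ctrl.state()["orientation"]).inv().apply(v)
E
python3 - <<'E'
from h import *
import pickle
np.set_printoptions(precision=4,suppress=True)
T=ctrl.grab_frame("top");S=ctrl.grab_frame("scene");W=ctrl.grab_frame("wrist")
pickle.dump((T,S,W),open("f0.pkl","wb"))
for n,p,z in[("panrearmid",(207,235),.034),("spout",(285,247),.03),("binF1",(340,190),.085),("binF2",(348,262),.085),("binB",(425,180),.125),("tape",(177,199),.02)]:print(n,plane(T,p,z))
s=ctrl.state();R=Rot.from_rotvec(s["orientation"]).as_matrix();print(R)
C=-W["R"].T@W["t"];print("wrist cam in tool",R.T@(C-s["eef_pos"]),R.T@W["R"].T, W["intrinsics"][0,0])
o=np.zeros((600,750,3),np.uint8)
o[:300]=cv2.resize(T["image"][170:270,195:445],(750,300),interpolation=cv2.INTER_CUBIC)
c=S["image"][145:295,245:415];o[300:,:340]=cv2.resize(c,(340,300),interpolation=cv2.INTER_CUBIC)
o[300:550,350:750]=cv2.resize(W["image"],(400,250))
cv2.imwrite("pics/c1.png",o)
E
```

```text
panrearmid [0.4955 0.0616 0.034 ]
spout [ 0.4379 -0.1398  0.03  ]
binF1 [ 0.5602 -0.3013  0.085 ]
binF2 [ 0.3746 -0.2958  0.085 ]
binB [ 0.5492 -0.5126  0.125 ]
tape [0.6072 0.1399 0.02  ]
[[ 0.9477  0.3191 -0.0003]
 [ 0.3191 -0.9477  0.0007]
 [-0.     -0.0007 -1.    ]]
wrist cam in tool [ 0.0749 -0.0001 -0.1404] [[ 0.0005 -0.956  -0.2933]
 [ 1.      0.0011 -0.0017]
 [ 0.0019 -0.2933  0.956 ]] 323.17164490788235
```

View pics/c1.png

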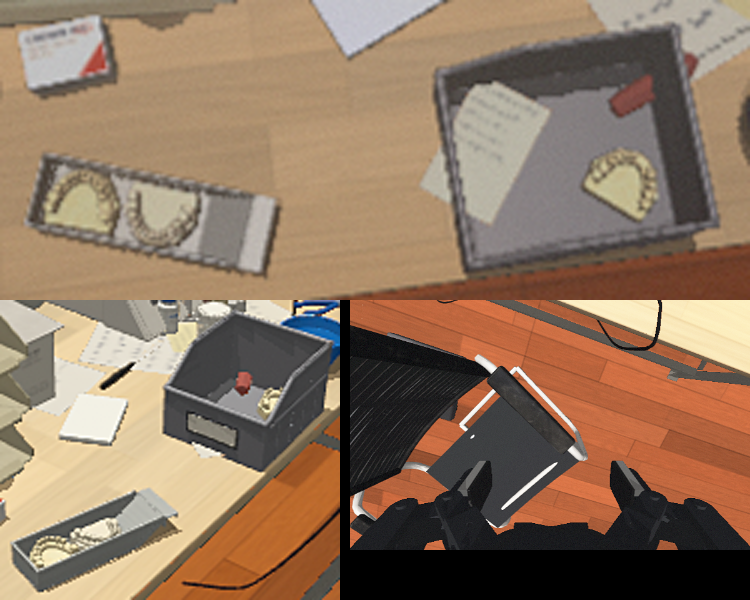

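The crop shows pan rear corners at crop (42,155) and (30,225), spout corners at (278,198) and (265,273), and the rim from (437,70) to (467,270). The pan and rim axes differ by about 15°. I'll move above the pan with the wrist camera.

Careful with the scale: shifts go in units of 100 mm and turns go in units of 0.1 rad. That gives: 0.26 m is 2.6, -0.324 m is -3.24, -0.97 rad is -9.7.

Request:
shift_gripper:
  deltas:
    - {"x": 0.5,"y": -0.54,"yaw": -1}
    - {"x": 1,"y": -1.08,"yaw": -2.5}
    - {"x": 1.4,"y": -1.5,"yaw": -4}
    - {"x": 1.8,"y": -1.94,"yaw": -5.5}
    - {"x": 2.2,"y": -2.37,"yaw": -7}
    - {"x": 2.6,"y": -2.8,"yaw": -8.5}
    - {"x": 3,"y": -3.24,"yaw": -9.7}
    - {"x": 3,"y": -3.24,"yaw": -9.7}
  finger_gap: 0.085

```text
clock: 1.25
eef_pos: [0.3901, -0.209, 0.2316]
orientation: [-2.497, -1.906, -0.002]
contact_force: [0.1, -1.0, 0.2]
opening: 0.0851
finger_force: 0.0
```

```bash
python3 - <<'E'
from h import *
s=ctrl.state();print(s["joint_positions"],tool(np.array([.467,-.035,.231])-s["eef_pos"]))
E
```

```text
[ 0.74841546  0.20696835 -0.4011283   2.04209724  0.10023424  0.91026962
  0.02622805] [0.18808594 0.02822508 0.00085212]
```

Request:
shift_gripper:
  deltas:
    - {"x": 0.6,"y": 0.1}
    - {"x": 1.2,"y": 0.2}
    - {"x": 1.7,"y": 0.28}
    - {"x": 1.88,"y": 0.28}
    - {"x": 1.88,"y": 0.28}

```text
clock: 1.88
eef_pos: [0.4667, -0.0395, 0.2312]
orientation: [-2.504, -1.896, 0.0]
contact_force: [-0.7, -0.5, 0.7]
opening: 0.0849
finger_force: 0.0
```

```bash
python3 - <<'E'
from h import *
import pickle
W=ctrl.grab_frame("wrist");s=ctrl.state();pickle.dump((W,s),open("f1.pkl","wb"))
print(s["joint_positions"])
cv2.imwrite("pics/w1.png",W["image"])
E
```

```text
[ 0.43078919  0.2685796  -0.51073635  1.97928471  0.1626519   0.93364077
 -0.43853981]
```

View pics/w1.png

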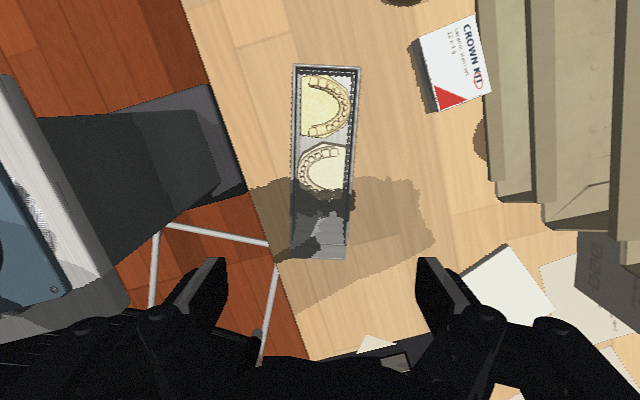

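Wrist: pan rear corners at about (293,65) and (361,68), spout tip corners at (289,260) and (345,260), no obstructions. Next is a close look at the rim.

In the tool's units: -0.2 m is -2, -0.17 m is -1.7.

Request:
shift_gripper:
  deltas:
    - {"x": -0.6,"y": 0.16}
    - {"x": -1.2,"y": 0.32}
    - {"x": -1.7,"y": 0.46}
    - {"x": -2,"y": 0.55}
    - {"x": -2,"y": 0.55}
    - {"x": -2,"y": 0.55}

```text
clock: 2.68
eef_pos: [0.4641, -0.2478, 0.2311]
orientation: [-2.507, -1.892, 0.001]
contact_force: [0.6, 0.8, 0.2]
opening: 0.0853
finger_force: 0.0
```

```bash
python3 - <<'E'
from h import *
import pickle
W=ctrl.grab_frame("wrist");s=ctrl.state();pickle.dump((W,s),open("f2.pkl","wb"))
cv2.imwrite("pics/w2.png",W["image"])
np.set_printoptions(precision=4,suppress=True)
T,S,_=pickle.load(open("f0.pkl","rb"));W1=pickle.load(open("f1.pkl","rb"))[0]
for n,a,b in[("rearL",(209,221.7),(361,68)),("rearR",(205,245),(293,65)),("spL",(287.7,236),(345,260)),("spR",(283.3,261),(289,260))]:
    print(n,tri([T,W1],[a,b]),plane(W1,b,.034),plane(T,a,.034))
E
```

```text
rearL [0.5309 0.0527 0.0373] [0.5325 0.0525 0.034 ] [0.5305 0.0538 0.034 ]
rearR [0.4702 0.073  0.0229] [0.4697 0.073  0.034 ] [0.4696 0.0687 0.034 ]
spL [ 0.4661 -0.1494  0.023 ] [ 0.466  -0.1433  0.034 ] [ 0.4655 -0.1504  0.034 ]
spR [ 0.4017 -0.1306  0.0245] [ 0.4035 -0.1258  0.034 ] [ 0.4016 -0.1317  0.034 ]
```

View pics/w2.png

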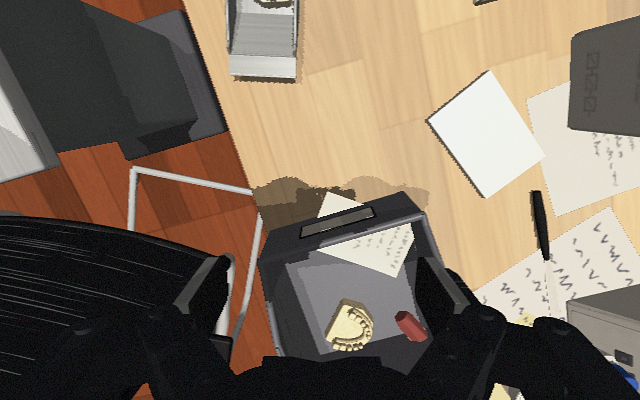

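Wrist view 2: spout tip at about (228..297,80), bin front rim from about (262,262) to (425,213). Zooming to read the edges.

```bash
python3 - <<'E'
from h import *
import pickle
W1=pickle.load(open("f1.pkl","rb"))[0]["image"];W2=pickle.load(open("f2.pkl","rb"))[0]["image"]
o=np.zeros((600,760,3),np.uint8)
o[:360,:760]=cv2.resize(W2[190:280,250:440],(760,360),interpolation=cv2.INTER_CUBIC)
o[360:600,:360]=cv2.resize(W2[40:100,215:305],(360,240),interpolation=cv2.INTER_CUBIC)
o[360:520,380:740]=cv2.resize(W1[230:270,275:365],(360,160),interpolation=cv2.INTER_CUBIC)
o[530:600,380:740]=cv2.resize(W1[60:77,280:370],(360,70),interpolation=cv2.INTER_CUBIC)
cv2.imwrite("pics/z2.png",np.clip(o.astype(float)*1.6+25,0,255).astype(np.uint8))
E
```

```text
(no output)
```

View pics/z2.png

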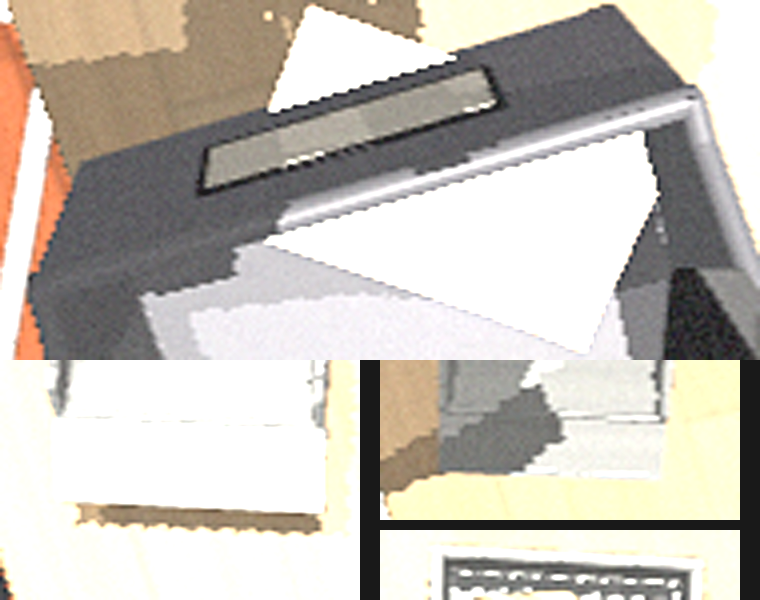

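```bash
python3 - <<'E'
from h import *
import pickle
np.set_printoptions(precision=4,suppress=True)
T,S,_=pickle.load(open("f0.pkl","rb"));W1,s1=pickle.load(open("f1.pkl","rb"));W2,s2=pickle.load(open("f2.pkl","rb"))
print("tipL",tri([W1,W2],[(345,259.5),(295.5,78.3)]),"tipR",tri([W1,W2],[(290,257.5),(233,75.5)]))
for n,p in(("rL",(361,66.8)),("rR",(294.5,65))):print(n,plane(W1,p,.034))
for n,p in(("tL",(345,259.5)),("tR",(290,257.5))):print(n,plane(W1,p,.03))
for n,p in(("tL",(295.5,78.3)),("tR",(233,75.5))):print(n,plane(W2,p,.03))
def prof(f,a,b,L,n=7):
    g=cv2.cvtColor(f["image"],cv2.COLOR_BGR2GRAY).astype(np.float32);a=np.array(a,float);b=np.array(b,float)
    u=(b-a)/np.linalg.norm(b-a);v=np.array([-u[1],u[0]]);t=np.arange(-L,L+.1,1)
    acc=[]
    for k in np.linspace(.1,.9,n):
        q=a+k*(b-a)+t[:,None]*v
        acc.append(cv2.remap(g,q[:,0].astype(np.float32)[None],q[:,1].astype(np.float32)[None],1)[0])
    print(v,np.c_[t,np.array(acc).T].astype(int))
print("W2");prof(W2,(320,245.5),(424.25,214.25),10)
print("T");prof(T,(195+437/3,170+70/3),(195+467/3,170+90),6)
E
```

```text
tipL [ 0.4656 -0.1469  0.026 ] tipR [ 0.4048 -0.1271  0.0252]
rL [0.5328 0.0536 0.034 ]
rR [0.4711 0.0726 0.034 ]
tL [ 0.4659 -0.1448  0.03  ]
tR [ 0.4046 -0.1249  0.03  ]
tL [ 0.4659 -0.1472  0.03  ]
tR [ 0.4071 -0.1278  0.03  ]
W2
[0.2871 0.9579] [[-10  43  43  44  42  43  47  42]
 [ -9  41  41  42  43  43  42  44]
 [ -8  40  43  45  43  44  44  43]
 [ -7  42  43  46  41  36  43  41]
 [ -6  41  43  43  42  44  41  42]
 [ -5  57  51  42  42  39  41  43]
 [ -4  78  75  45  50  69  64  60]
 [ -3  93  93  42  90  86  83  82]
 [ -2 115 110  54  99  97  96  95]
 [ -1 140 137 148 139 132 128 119]
 [  0 132 141 155 156 155 155 152]
 [  1 102 107 109 116 123 131 137]
 [  2 116 105  95  99  99 102 106]
 [  3 205 195 158 157 133 112  92]
 [  4 233 233 226 219 209 187  49]
 [  5 228 229 231 228 231 231  37]
 [  6 230 227 215 228 228 228  41]
 [  7 232 227 211 228 227 226  37]
 [  8 230 228 221 227 229 226  36]
 [  9 231 228 226 228 228 228  43]
 [ 10 230 229 227 229 227 228  42]]
T
[-0.9889  0.1483] [[ -6  80 179 170 179 178 141 135]
 [ -5  69 178 174 180 180 133 134]
 [ -4  67 157 178 179 180 121 121]
 [ -3  66 124 168 173 165 107  99]
 [ -2  72 107 126 146 112 109  94]
 [ -1  97 118 108 122 116 128 108]
 [  0 112 136 103 120  95 102  83]
 [  1  89  85  81  95  64  69  70]
 [  2  76  79 100 128 127  97 115]
 [  3 118 127 145 169 183 143 149]
 [  4 151 160 160 180 174 153 147]
 [  5 148 157 158 178 160 149 147]
 [  6 149 160 159 180 155 151 147]]
```

```bash
python3 - <<'E'
from h import *
import pickle
np.set_printoptions(precision=4,suppress=True)
T,S,_=pickle.load(open("f0.pkl","rb"));W1,s1=pickle.load(open("f1.pkl","rb"));W2,s2=pickle.load(open("f2.pkl","rb"))
vw=np.array([.287,.958]);vt=np.array([-.989,.148])
for z in(.071,.081,.091):
    a,b=[plane(W2,np.array(p)-.9*vw,z) for p in((320,245.5),(424.25,214.25))]
    c,d=[plane(T,np.array(p)-.3*vt,z) for p in((195+437/3,170+70/3),(195+467/3,170+90))]
    for n,(p,q) in(("W2",(a,b)),("T",(c,d))):
        m=(q-p)/(q-p)[0];print(z,n,p,q,"y@.42,.47,.52",[(p+m*(x-p[0]))[1] for x in(.42,.47,.52)],"angle",np.degrees(np.arctan(m[1])))
for n,f in(("T",T),("W1",W1),("W2",W2)):print(n,-f["R"].T@f["t"])
E
```

```text
0.071 W2 [ 0.445  -0.3086  0.071 ] [ 0.5529 -0.3043  0.071 ] y@.42,.47,.52 [np.float64(-0.3096248835905908), np.float64(-0.3076335123756365), np.float64(-0.3056421411606823)] angle 2.2807379106909735
0.071 T [ 0.5544 -0.3037  0.071 ] [ 0.3795 -0.305   0.071 ] y@.42,.47,.52 [np.float64(-0.30467619303046456), np.float64(-0.3042961808829935), np.float64(-0.30391616873552235)] angle 0.43545345993844364
0.081 W2 [ 0.4463 -0.3042  0.081 ] [ 0.5507 -0.3001  0.081 ] y@.42,.47,.52 [np.float64(-0.30526568472252963), np.float64(-0.3032743135075754), np.float64(-0.3012829422926211)] angle 2.2807379106909953
0.081 T [ 0.5521 -0.3029  0.081 ] [ 0.3789 -0.3042  0.081 ] y@.42,.47,.52 [np.float64(-0.30386481775340896), np.float64(-0.3034848056059379), np.float64(-0.30310479345846675)] angle 0.435453459938452
0.091 W2 [ 0.4477 -0.2998  0.091 ] [ 0.5484 -0.2958  0.091 ] y@.42,.47,.52 [np.float64(-0.3009064858544685), np.float64(-0.2989151146395142), np.float64(-0.2969237434245599)] angle 2.2807379106909873
0.091 T [ 0.5499 -0.3021  0.091 ] [ 0.3784 -0.3034  0.091 ] y@.42,.47,.52 [np.float64(-0.30305344247635335), np.float64(-0.3026734303288823), np.float64(-0.30229341818141114)] angle 0.4354534599384419
T [ 0.3215 -0.2223  1.0953]
W1 [0.4872 0.0324 0.3718]
W2 [ 0.4849 -0.176   0.3717]
```

Everything agrees. The rim is at y≈-0.303 with its top at z≈0.085 and its middle at x≈0.4655, and bin yaw is about -88.5°. The pan origin is ≈(0.478,-0.009) with yaw -108°. Moving over the balance point.

In the tool's units: 0.2236 m is 2.236, -0.0528 m is -0.528, 0.037 rad is 0.37.

Request:
shift_gripper:
  deltas:
    - {"x": 0.6,"y": -0.14,"yaw": 0.37}
    - {"x": 1.2,"y": -0.28,"yaw": 0.37}
    - {"x": 1.7,"y": -0.4,"z": 0.3,"yaw": 0.37}
    - {"x": 2.1,"y": -0.5,"z": 0.6,"yaw": 0.37}
    - {"x": 2.236,"y": -0.528,"z": 1,"yaw": 0.37}
    - {"x": 2.236,"y": -0.528,"z": 1.3,"yaw": 0.37}
    - {"x": 2.236,"y": -0.528,"z": 1.3,"yaw": 0.37}

```text
clock: 3.6
eef_pos: [0.473, -0.0169, 0.0999]
orientation: [-2.536, -1.849, 0.005]
contact_force: [-0.6, 0.6, 0.5]
opening: 0.0848
finger_force: 0.0
```

```bash
python3 - <<'E'
from h import *
W=ctrl.grab_frame("wrist");s=ctrl.state();cv2.imwrite("pics/w3.png",W["image"])
R=Rot.from_rotvec(s["orientation"]).as_matrix();print(s["eef_pos"],np.degrees(np.arctan2(R[1,0],R[0,0])),R[2],tool(np.array([.4746,-.0185,.0])-s["eef_pos"]))
E
```

```text
[ 0.47437162 -0.01722885  0.1012717 ] 72.14665856924678 [-3.39610437e-04 -1.54204180e-03 -9.99998753e-01] [-0.00110553  0.00076326  0.10127103]
```

View pics/w3.png

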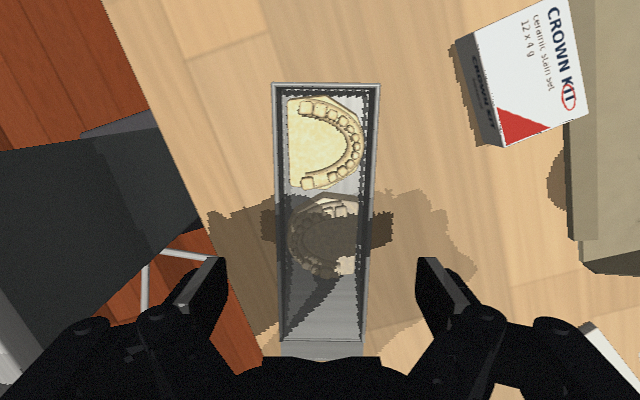

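The pan (columns 272–381) sits centred between the fingers (225 and 417) and aligned. Descend and grip.

In the tool's units: 0.1 m is 1, -0.001 m is -0.01.

Request:
shift_gripper:
  deltas:
    - {"x": -0.01,"y": 0.01,"z": 0.3}
    - {"x": -0.01,"y": 0.01,"z": 0.6}
    - {"x": -0.01,"y": 0.01,"z": 0.85}
    - {"x": -0.01,"y": 0.01,"z": 1}
    - {"x": -0.01,"y": 0.01,"z": 1}

```text
clock: 4.28
eef_pos: [0.4759, -0.0191, 0.0016]
orientation: [2.54, 1.848, -0.0]
contact_force: [-0.6, -0.5, 0.2]
opening: 0.0847
finger_force: 0.0
```

Request:
shift_gripper:
  deltas:
    - {}
    - {}
    - {}
    - {}
    - {}
    - {}
  finger_gap: 0.05

```text
clock: 5.03
eef_pos: [0.4762, -0.0191, 0.0026]
orientation: [2.54, 1.848, 0.001]
contact_force: [-1.1, 0.3, 7.1]
opening: 0.0648
finger_force: 65.3
```

Request:
shift_gripper:
  deltas:
    - {"z": -0.1}
    - {"z": -0.25}
    - {"z": -0.45}
    - {"z": -0.65}
    - {"z": -0.8}
    - {"z": -0.9}
    - {"z": -0.9}
    - {"z": -0.9}

```text
clock: 6.02
eef_pos: [0.4752, -0.0192, 0.0908]
orientation: [-2.54, -1.848, 0.001]
contact_force: [-0.3, 0.3, -3.9]
opening: 0.0648
finger_force: 68.5
```

```bash
python3 - <<'E'
from h import *
import pickle
F=[ctrl.grab_frame(n) for n in("wrist","top","scene")];s=ctrl.state();pickle.dump((F,s),open("f4.pkl","wb"))
print(s["eef_pos"],s["orientation"],s["joint_positions"])
o=np.zeros((600,800,3),np.uint8)
o[:300,:480]=cv2.resize(F[0]["image"],(480,300),interpolation=cv2.INTER_AREA)
o[300:,:480]=cv2.resize(F[1]["image"][170:295,190:390],(480,300),interpolation=cv2.INTER_CUBIC)
o[:480,480:]=cv2.resize(F[2]["image"][145:325,240:360],(320,480),interpolation=cv2.INTER_CUBIC)
cv2.imwrite("pics/c4.png",o)
E
```

```text
[ 0.47519002 -0.01904948  0.09070742] [-2.53969312e+00 -1.84781572e+00  1.55337454e-03] [ 0.28859548  0.5054041  -0.42111896  2.0689364   0.34021863  0.63422893
 -0.67576017]
```

View pics/c4.png

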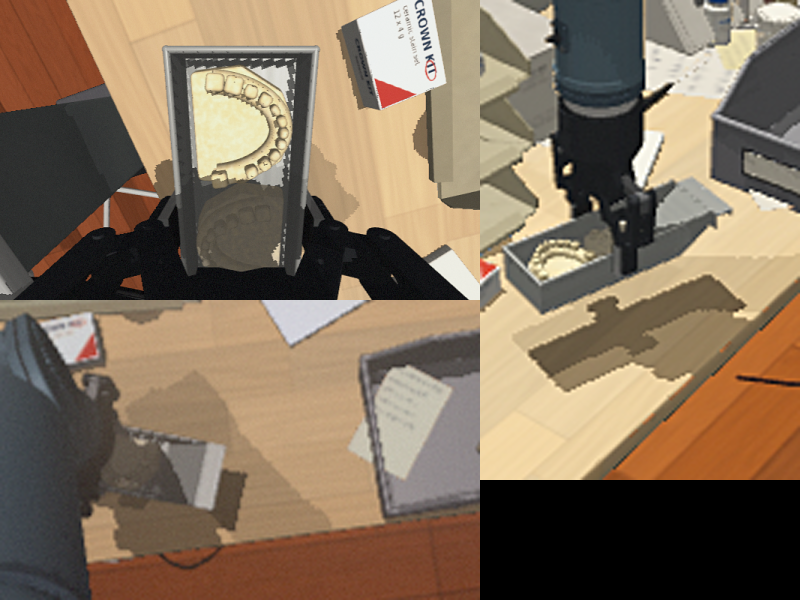

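```bash
python3 - <<'E'
from h import *
import pickle
np.set_printoptions(precision=4,suppress=True)
(W,T,S),s=pickle.load(open("f4.pkl","rb"))
L=tri([T,S],[(283.75,231.25),(318.75,212.5)]);R=tri([T,S],[(278.3,257.5),(334.5,224.5)]);print("tip",L,R,(L+R)/2)
for z in(.11,.12,.13,.14):
    a,b=plane(W,(424.5,63),z),plane(W,(217,63),z);print(z,a,b,np.linalg.norm(a-b),(a+b)/2)
R=Rot.from_rotvec(s["orientation"]).as_matrix();print(np.degrees(np.arctan2(R[1,0],R[0,0])))
E
```

```text
tip [ 0.4676 -0.1474  0.1143] [ 0.405  -0.1277  0.1145] [ 0.4363 -0.1376  0.1144]
0.11 [0.5364 0.0533 0.11  ] [0.4678 0.0755 0.11  ] 0.07212212317524393 [0.5021 0.0644 0.11  ]
0.12 [0.5333 0.0532 0.12  ] [0.4703 0.0735 0.12  ] 0.06618041174705609 [0.5018 0.0634 0.12  ]
0.13 [0.5302 0.0531 0.13  ] [0.4729 0.0716 0.13  ] 0.060238700318868146 [0.5015 0.0623 0.13  ]
0.14 [0.5271 0.053  0.14  ] [0.4754 0.0697 0.14  ] 0.05429698889068021 [0.5013 0.0613 0.14  ]
72.07736561675542
```

Request:
shift_gripper:
  deltas:
    - {"x": -0.1,"y": 0.02,"yaw": -0.2}
    - {"x": -0.3,"y": 0.07,"yaw": -0.7}
    - {"x": -0.55,"y": 0.13,"yaw": -1.4}
    - {"x": -0.85,"y": 0.2,"yaw": -2.1}
    - {"x": -1.15,"y": 0.28,"yaw": -2.7}
    - {"x": -1.42,"y": 0.345,"yaw": -3.1}
    - {"x": -1.6,"y": 0.39,"yaw": -3.35}
    - {"x": -1.655,"y": 0.402,"yaw": -3.39}

```text
clock: 7.18
eef_pos: [0.4624, -0.1902, 0.0908]
orientation: [-2.194, -2.247, 0.001]
contact_force: [0.9, 0.5, -4.5]
opening: 0.0651
finger_force: 68.5
```

Request:
shift_gripper:
  deltas:
    - {}
    - {}

```text
clock: 7.42
eef_pos: [0.4631, -0.1877, 0.0912]
orientation: [-2.19, -2.251, -0.001]
contact_force: [-0.3, 0.2, -4.1]
opening: 0.065
finger_force: 68.5
```

```bash
python3 - <<'E'
from h import *
import pickle
F=[ctrl.grab_frame(n) for n in("wrist","top","scene")];s=ctrl.state();pickle.dump((F,s),open("f5.pkl","wb"))
R=Rot.from_rotvec(s["orientation"]).as_matrix();print(s["eef_pos"],np.degrees(np.arctan2(R[1,0],R[0,0])))
for X in([.4655,-.3034,.085],[.4655+.033,-.3134,.119],[.4655-.033,-.3134,.119]):print([proj(f,X) for f in F[1:]])
o=np.zeros((600,800,3),np.uint8)
o[:,:400]=cv2.resize(F[1]["image"][170:275,300:370],(400,600),interpolation=cv2.INTER_CUBIC)
o[:,400:]=cv2.resize(F[2]["image"][145:265,310:390],(400,600),interpolation=cv2.INTER_CUBIC)
cv2.imwrite("pics/c5.png",o)
E
```

```text
[ 0.46312921 -0.18808296  0.09131114] 91.56209842698651
[array([345.92663673, 225.8331804 ]), array([351.31079209, 196.87746723])]
[array([348.88186538, 210.16560534]), array([344.14211744, 181.54681745])]
[array([352.69870313, 236.50019389]), array([363.85852802, 188.95901548])]
```

View pics/c5.png

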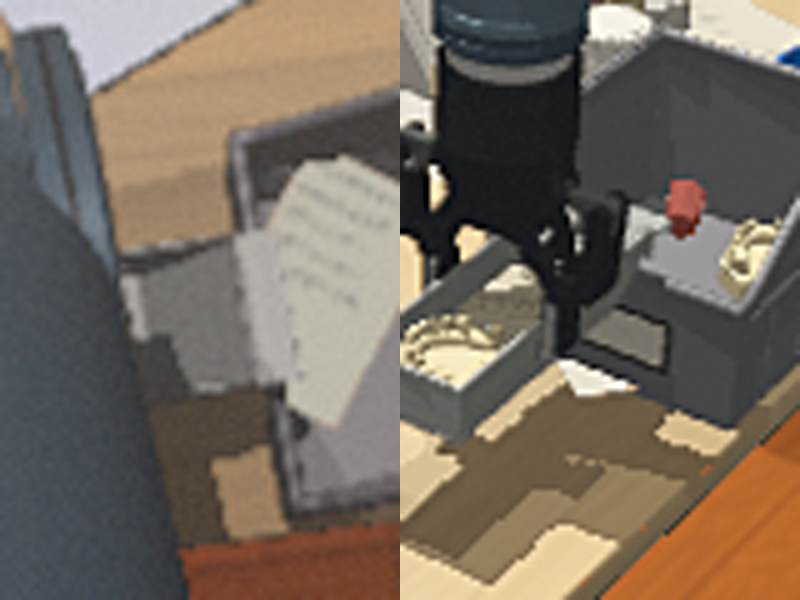

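The lip strip lies above and parallel to the rim, with its heel edge at top-pixel (341.3,211) against 341.7 expected. Lower it onto the rim.

Request:
shift_gripper:
  deltas:
    - {"x": -0.01,"z": 0.05}
    - {"x": -0.01,"z": 0.12}
    - {"x": -0.01,"z": 0.18}
    - {"x": -0.01,"z": 0.23}
    - {"x": -0.01,"z": 0.27}
    - {"x": -0.01,"z": 0.3}
    - {"x": -0.01,"z": 0.3}

```text
clock: 8.45
eef_pos: [0.4629, -0.1899, 0.0611]
orientation: [-2.192, -2.25, 0.0]
contact_force: [-0.1, -0.1, -4.5]
opening: 0.0652
finger_force: 68.5
```

Request:
shift_gripper:
  deltas:
    - {"z": 0.01}
    - {"z": 0.02}
    - {"z": 0.03}
    - {"x": -0.005,"z": 0.04}
    - {"x": -0.005,"z": 0.05}
    - {"x": -0.005,"z": 0.05}

```text
clock: 9.2
eef_pos: [0.4633, -0.1903, 0.0563]
orientation: [2.192, 2.25, 0.001]
contact_force: [0.2, 1.5, 0.7]
opening: 0.0651
finger_force: 69.1
```

Contact is at the expected height (the force rose by 5 N). Lower along the arc so the rear comes to the bench.

In the tool's units: 0.024 m is 0.24, 0.02 m is 0.2.

Request:
shift_gripper:
  deltas:
    - {"x": -0.003,"z": 0.04}
    - {"x": -0.008,"z": 0.08}
    - {"x": -0.014,"z": 0.12}
    - {"x": -0.02,"z": 0.16}
    - {"x": -0.028,"z": 0.2}
    - {"x": -0.036,"z": 0.24}
    - {"x": -0.036,"z": 0.24}

```text
clock: 10.07
eef_pos: [0.463, -0.1939, 0.0319]
orientation: [-2.192, -2.25, -0.0]
contact_force: [0.6, 1.7, -1.6]
opening: 0.065
finger_force: 69.7
```

```bash
python3 - <<'E'
from h import *
import pickle
F=[ctrl.grab_frame(n) for n in("wrist","top","scene")];s=ctrl.state();pickle.dump((F,s),open("f6.pkl","wb"));print(s["wrist_torque"],s["contact_force"])
o=np.zeros((600,800,3),np.uint8)
o[:,:400]=cv2.resize(F[1]["image"][170:275,300:370],(400,600),interpolation=cv2.INTER_CUBIC)
o[:,400:]=cv2.resize(F[2]["image"][145:265,310:390],(400,600),interpolation=cv2.INTER_CUBIC)
cv2.imwrite("pics/c6.png",o)
E
```

```text
[ 0.10589522 -0.1095021   0.12884233] [ 0.67460975  1.85542127 -3.19159212]
```

View pics/c6.png

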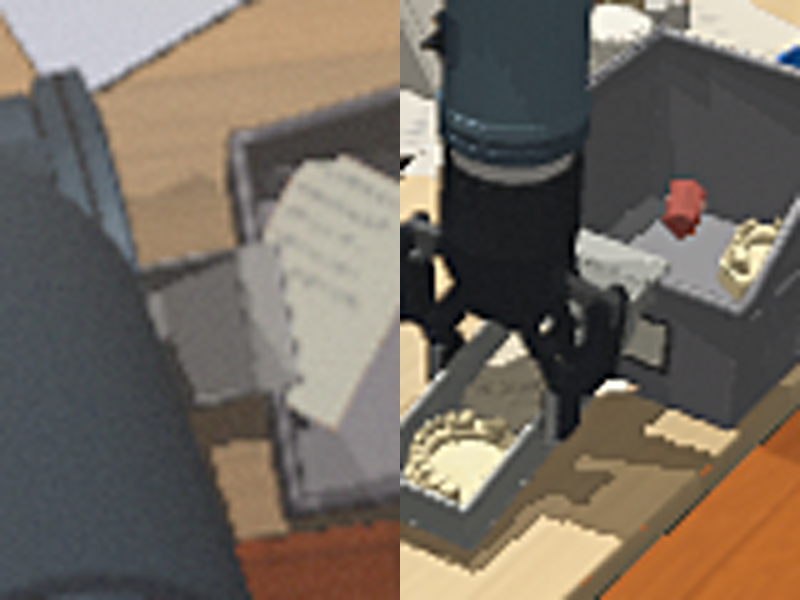

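Hooked: the lip sits over the bead (top-crop strip at 240–295), the rear is down and the bin hasn't moved. Finish lowering until the rear touches, then release.

In the tool's units: 0.004 m is 0.04, 0.002 m is 0.02.

Request:
shift_gripper:
  deltas:
    - {"x": -0.004,"z": 0.02}
    - {"x": -0.008,"z": 0.04}
    - {"x": -0.008,"z": 0.04}

```text
clock: 10.6
eef_pos: [0.4631, -0.195, 0.0282]
orientation: [2.192, 2.25, -0.0]
contact_force: [-0.6, 1.0, -0.1]
opening: 0.0653
finger_force: 70.0
```

Request:
shift_gripper:
  deltas:
    - {"x": -0.003,"z": 0.01}
    - {"x": -0.006,"z": 0.02}
    - {"x": -0.006,"z": 0.02}

```text
clock: 10.98
eef_pos: [0.4632, -0.1955, 0.0266]
orientation: [2.192, 2.25, -0.001]
contact_force: [-1.6, 1.4, 6.3]
opening: 0.0651
finger_force: 71.1
```

Request:
shift_gripper:
  deltas:
    - {"x": -0.003,"z": 0.01}
    - {"x": -0.006,"z": 0.02}
    - {"x": -0.006,"z": 0.02}

```text
clock: 11.35
eef_pos: [0.4633, -0.1955, 0.0264]
orientation: [2.192, 2.25, -0.002]
contact_force: [-10.1, 5.7, 33.5]
opening: 0.065
finger_force: 74.3
```

The rear is on the bench. Ease off and open.

Request:
shift_gripper:
  deltas:
    - {"x": 0.006,"z": -0.02}
    - {"x": 0.006,"z": -0.02}

```text
clock: 11.6
eef_pos: [0.4632, -0.1955, 0.0266]
orientation: [2.192, 2.25, -0.0]
contact_force: [-2.4, 2.8, 9.6]
opening: 0.0654
finger_force: 71.2
```

Request:
shift_gripper:
  deltas:
    - {}
    - {}
    - {}
  finger_gap: 0.085

```text
clock: 11.98
eef_pos: [0.4631, -0.1956, 0.0261]
orientation: [-2.193, -2.25, 0.0]
contact_force: [-0.5, -0.4, 0.1]
opening: 0.0848
finger_force: 0.0
```

Request:
shift_gripper:
  deltas:
    - {"z": -0.2}
    - {"z": -0.5}
    - {"z": -0.8}
    - {"x": 0.3,"z": -0.9}
    - {"x": 0.5,"z": -0.9}
    - {"x": 0.6,"z": -0.9}
    - {"x": 0.6,"z": -0.9}

```text
clock: 12.85
eef_pos: [0.4615, -0.1352, 0.1161]
orientation: [-2.191, -2.251, 0.0]
contact_force: [-0.3, 0.7, 0.4]
opening: 0.085
finger_force: 0.0
```

```bash
python3 - <<'E'
from h import *
import pickle
W=ctrl.grab_frame("wrist");s=ctrl.state();pickle.dump((W,s),open("f7.pkl","wb"))
# expected rear corners
np.set_printoptions(precision=4,suppress=True)
th=np.radians(16.9);u=np.array([.026,-.9997,0]);l=np.array([.9997,.026,0]);H=np.array([.4655,-.3034,.085])
def P(x,y,z):
    X=(x-125.5)/1e3;Z=(z-27.5)/1e3
    return H+u*(X*np.cos(th)-Z*np.sin(th))+l*y/1e3+np.array([0,0,X*np.sin(th)+Z*np.cos(th)])
for q in((-76,33,34),(-76,-33,34),(10,33,34),(10,-33,34)):print(q,P(*q),proj(W,P(*q)))
print(s["eef_pos"],s["orientation"])
g=cv2.cvtColor(W["image"],cv2.COLOR_BGR2GRAY)
a,b=proj(W,P(-76,33,34)),proj(W,P(-76,-33,34));m=(a+b)/2
x=int(m[0])
for dx in(-25,0,25):print("col",x+dx,int(m[1])-20,g[int(m[1])-20:int(m[1])+20,x+dx])
r=int(m[1])+30
xl,xr=sorted((int(a[0]),int(b[0])));print("row",r,xl-20,g[r,xl-20:xl+20],xr-20,g[r,xr-20:xr+20])
E
```

```text
(-76, 33, 34) [ 0.4934 -0.1079  0.0326] [367.3341 173.6068]
(-76, -33, 34) [ 0.4274 -0.1096  0.0326] [273.9449 173.4343]
(10, 33, 34) [ 0.4956 -0.1902  0.0576] [367.0891 295.2988]
(10, -33, 34) [ 0.4296 -0.1919  0.0576] [273.7171 295.0853]
[ 0.4615 -0.1359  0.1161] [-2.1923 -2.2499  0.0008]
col 295 153 [184 185 185 180 182 181 182 182 181 179 181 182 182 181 183 186 188  90
  95 100  68  70  56 135 175 183 139  55  67  86 100 102 106 101 100  65
  65  99 117 116]
col 320 153 [184 180 182 184 180 183 183 182 184 183 180 185 184 182 183 185 189 143
  96  99  98  64  54 135 171 192 147  56  66 119 196 194  87  63 172 231
 232 202  73  82]
col 345 153 [180 176 178 177 177 179 180 180 182 178 179 180 179 180 176 179 182 182
  90  64  63  67  60 103 169 204 147  56  70 126 203 195 194 197 192 197
 195 196 197 194]
row 203 253 [ 94  97  95  99  95  97 102 101  98  93  88  97  95  97 101  98  97  97
 101  99 103  93  80  88  94  76  65  49  54  49  54  67  70  69  66  92
 112 118 122 122] 347 [226 173  88  63  65  66  68  69  64  69  68  66  63  54  52  49  58 103
 170 188 145  93  58  63  62  74  95  94  94  89 138 176 174 170 172 170
 171 172 173 169]
```

The rear wall is where predicted, within 2 mm. Grip at the rear.

Careful with the scale: shifts go in units of 100 mm and turns go in units of 0.1 rad. That gives: 0.113 m is 1.13, 0.09 m is 0.9.

Request:
shift_gripper:
  deltas:
    - {"x": 0.187,"y": -0.006,"z": 0.3}
    - {"x": 0.187,"y": -0.006,"z": 0.6}
    - {"x": 0.187,"y": -0.006,"z": 0.9}
    - {"x": 0.187,"y": -0.006,"z": 1.13}
    - {"x": 0.187,"y": -0.006,"z": 1.13}

```text
clock: 13.52
eef_pos: [0.4592, -0.1175, 0.0019]
orientation: [-2.192, -2.247, 0.004]
contact_force: [-0.4, -0.3, 0.3]
opening: 0.0852
finger_force: 0.0
```

Request:
shift_gripper:
  deltas:
    - {}
    - {}
    - {}
    - {}
    - {}
    - {}
  finger_gap: 0.05

```text
clock: 14.28
eef_pos: [0.4609, -0.1174, 0.0043]
orientation: [2.192, 2.249, -0.0]
contact_force: [-1.8, -0.9, 7.8]
opening: 0.0647
finger_force: 65.7
```

```bash
python3 - <<'E'
from h import *
s=ctrl.state();print(s["eef_pos"])
# arc: pivot = bead top/centre; grip relative to pivot, horizontally d, vertical
p=np.array([-.3034,.083]); g=np.array([s["eef_pos"][1],s["eef_pos"][2]+.027])
r=g-p;print(r,np.hypot(*r),np.degrees(np.arctan2(r[1],r[0])))
for a in range(0,105,5):
    c,n=np.cos(np.radians(a)),np.sin(np.radians(a));q=np.array([r[0]*c-r[1]*n,r[0]*n+r[1]*c])-r
    print(a,"dx %.4f dz %.4f"%(q[0],-q[1]))
E
```

```text
[ 0.46092867 -0.11736365  0.00428377]
[ 0.18603635 -0.05171623] 0.19309088817462447 -15.53539444645138
0 dx 0.0000 dz -0.0000
5 dx 0.0038 dz -0.0164
10 dx 0.0062 dz -0.0331
15 dx 0.0070 dz -0.0499
20 dx 0.0065 dz -0.0667
25 dx 0.0044 dz -0.0835
30 dx 0.0009 dz -0.0999
35 dx -0.0040 dz -0.1161
40 dx -0.0103 dz -0.1317
45 dx -0.0179 dz -0.1467
50 dx -0.0268 dz -0.1610
55 dx -0.0370 dz -0.1744
60 dx -0.0482 dz -0.1870
65 dx -0.0605 dz -0.1985
70 dx -0.0738 dz -0.2088
75 dx -0.0879 dz -0.2180
80 dx -0.1028 dz -0.2259
85 dx -0.1183 dz -0.2325
90 dx -0.1343 dz -0.2378
95 dx -0.1507 dz -0.2416
100 dx -0.1674 dz -0.2439
```

Request:
shift_gripper:
  deltas:
    - {"x": 0.01,"z": -0.04}
    - {"x": 0.022,"z": -0.09}
    - {"x": 0.038,"z": -0.164}
    - {"x": 0.051,"z": -0.25}
    - {"x": 0.062,"z": -0.33}
    - {"x": 0.067,"z": -0.41}
    - {"x": 0.07,"z": -0.5}
    - {"x": 0.07,"z": -0.5}

```text
clock: 15.28
eef_pos: [0.4609, -0.11, 0.054]
orientation: [2.192, 2.249, 0.001]
contact_force: [0.5, -0.3, -3.9]
opening: 0.0649
finger_force: 67.3
```

```bash
cat > m.py <<'E'
from h import *
# track: bin rim line in top view at z=.081 and hook/pan: rear top edge from wrist is gripped; report force and pan pitch hints
s=ctrl.state();T=ctrl.grab_frame("top");S=ctrl.grab_frame("scene")
import pickle,sys;pickle.dump((T,S,s),open(sys.argv[1],"wb"))
T0,S0,_=pickle.load(open("f0.pkl","rb"))
for n,A,B in(("T",T0,T),("S",S0,S)):
    for X in([.55,-.51,.125],[.375,-.51,.125]): # bin back corners by template
        p=proj(A,X).round().astype(int);w=9
        t=A["image"][p[1]-w:p[1]+w,p[0]-w:p[0]+w];o=B["image"][p[1]-w-8:p[1]+w+8,p[0]-w-8:p[0]+w+8]
        r=cv2.matchTemplate(o,t,cv2.TM_CCOEFF_NORMED);_,v,_,l=cv2.minMaxLoc(r);print(n,p,"shift",l[0]-8,l[1]-8,"score %.2f"%v)
print(s["contact_force"],s["wrist_torque"])
E
python3 m.py f8.pkl
```

```text
T [424 180] shift 0 0 score 1.00
T [437 249] shift 0 0 score 1.00
S [365 150] shift 0 0 score 1.00
S [415 166] shift 0 0 score 1.00
[ 0.4791473  -0.33738581 -3.94005552] [ 0.37666875  0.03657552 -0.02587628]
```

```bash
cat >> m.py <<'E'
f=[];
for i in range(4):
    W=ctrl.grab_frame("wrist");q=ctrl.state();f.append(np.r_[q["contact_force"],q["wrist_torque"],q["eef_pos"]])
print("avg",np.mean(f,0).round(3));pickle.dump((T,S,W,q),open(sys.argv[1],"wb"))
E
```

Request:
shift_gripper:
  deltas:
    - {"x": -0.001,"z": -0.04}
    - {"x": -0.003,"z": -0.09}
    - {"x": -0.005,"z": -0.167}
    - {"x": -0.01,"z": -0.21}
    - {"x": -0.015,"z": -0.25}
    - {"x": -0.02,"z": -0.29}
    - {"x": -0.026,"z": -0.335}
    - {"x": -0.026,"z": -0.335}

```text
clock: 16.38
eef_pos: [0.4606, -0.1125, 0.0871]
orientation: [2.192, 2.25, 0.0]
contact_force: [0.2, -0.3, -4.4]
opening: 0.065
finger_force: 67.3
```

```bash
python3 m.py f9.pkl
python3 - <<'E'
from h import *
import pickle
T,S,W,q=pickle.load(open("f9.pkl","rb"));np.set_printoptions(precision=1,suppress=True,linewidth=200)
u=np.array([.026,-.9997,0]);l=np.array([.9997,.026,0]);H=np.array([.4655,-.3034,.085])
for deg in(-10,-8,0):
    th=-np.radians(-deg) if 0 else np.radians(deg)
    def P(x,y,z):
        X=(x-125.5)/1e3;Z=(z-27.5)/1e3
        return H+u*(X*np.cos(th)-Z*np.sin(th))+l*y/1e3+np.array([0,0,X*np.sin(th)+Z*np.cos(th)])
    print(deg,"wrist rear",proj(W,P(-76,33,34)),proj(W,P(-76,-33,34)),"rear bottom",proj(W,P(-76,33,0)),"top tip",proj(T,P(136,33,30)),proj(T,P(136,-33,30)),"scene tipR",proj(S,P(136,-33,30)),"sc rearR",proj(S,P(-76,-33,34)),proj(S,P(-76,-33,0)))
    print(P(-76,0,34))
g=cv2.cvtColor(W["image"],cv2.COLOR_BGR2GRAY)
for c in(300,320,340):print("col",c,g[0:140:2,c])
for r in(60,90,120,150,180):print("row",r,"L",g[r,200:290:2],"R",g[r,350:440:2])
E
```

```text
T [424 180] shift 0 0 score 1.00
T [437 249] shift 0 0 score 1.00
S [365 150] shift 0 0 score 1.00
S [415 166] shift 0 0 score 1.00
[ 0.21232006 -0.25780289 -4.42089007] [ 0.37637208  0.02963598 -0.0419542 ]
avg [ 2.130e-01  1.350e-01 -4.714e+00  3.570e-01  2.700e-02  3.000e-03
  4.600e-01 -1.120e-01  8.700e-02]
-10 wrist rear [413.  301.2] [229.8 300.9] rear bottom [394.1 246.5] top tip [348.  212.5] [352.3 237.9] scene tipR [363.3 198.7] sc rearR [322.5 221.2] [320.8 233.1]
[ 0.5 -0.1  0.1]
-8 wrist rear [408.4 287.4] [234.4 287.2] rear bottom [391.  239.8] top tip [348.  212.5] [352.3 237.9] scene tipR [363.3 198.6] sc rearR [322.1 223.7] [320.7 235.4]
[ 0.5 -0.1  0.1]
0 wrist rear [393.2 248.6] [249.7 248.4] rear bottom [380.4 222.3] top tip [347.9 212.4] [352.3 237.9] scene tipR [363.3 198.2] sc rearR [321.2 233.3] [320.9 243.9]
[ 0.5 -0.1  0.1]
col 300 [193 194 196 194 196 196 193 195 196 195 194 196 195 195 196 193 196 197 196 198 1
[... 1960 characters left out ...]
190 188 189 190 195 190 191 188 190 192 191 189 191 190 195 194 193 184 181 189 198 194 193 194 195 198 195 192 193 192 192 191 191 192 195] R [184 190 187 183 180 185 185 189 188 187 188 189 188 187 185 184 187 190 192 189 190 182 186 187 182 185 184 181 188 188 191 189 188 184 183 184 185 187 186 187 182 180 181 184 184]
row 180 L [ 82  82  80 122 194 196 192 195 194 190 191 192 187 189 192 195 189 189 187 190 191 187 188 187 191 196 193 189 181 182 195 195 191 193 194 195 195 195 195 192 193 196 196 195 193] R [182 184 184 186 183 183 179 186 185 182 185 186 186 185 184 183 185 185 186 184 179 182 181 179 176 183 184 188 186 187 187 182 179 185 183 180 182 184 184 179 180 183 185 189 190]
```

```bash
cat > pitch.py <<'E'
from h import *
import pickle,sys
T,S,W,q=pickle.load(open(sys.argv[1],"rb"));np.set_printoptions(precision=1,suppress=True,linewidth=220)
g=cv2.cvtColor(W["image"],cv2.COLOR_BGR2GRAY)
r0=int(sys.argv[2])
for c in(305,320,335):print("col",c,r0,g[r0:r0+100,c])
s=cv2.cvtColor(S["image"],cv2.COLOR_BGR2GRAY);t=cv2.cvtColor(T["image"],cv2.COLOR_BGR2GRAY)
u=np.array([.026,-.9997,0]);l=np.array([.9997,.026,0])
e=q["eef_pos"]; G=np.array([e[0],e[1],e[2]+.0225])
def pan(th,gx=-69,gz=24):
    def P(x,y,z):
        X=(x-gx)/1e3;Z=(z-gz)/1e3
        return G+u*(X*np.cos(th)-Z*np.sin(th))+l*y/1e3+np.array([0,0,X*np.sin(th)+Z*np.cos(th)])
    return P
for d in map(float,sys.argv[3:]):
    P=pan(np.radians(d));print(d,"rear top row",proj(W,P(-76,0,34)),"bottom",proj(W,P(-76,0,0)),"hook",(1e3*P(125.5,0,27.5)),"top tip",proj(T,P(136,33,30)),proj(T,P(136,-33,30)),"sc tip",proj(S,P(136,33,30)),proj(S,P(136,-33,30)))
E
python3 pitch.py f9.pkl 190 -8 -4 0 4 8; python3 - <<'E'
from h import *
import pickle
np.set_printoptions(linewidth=220)
T5=pickle.load(open("f5.pkl","rb"))[0]
for f in("f6.pkl","f8.pkl","f9.pkl"):
    d=pickle.load(open(f,"rb"))
    S=d[0][2] if f=="f6.pkl" else d[1]
    T=d[0][1] if f=="f6.pkl" else d[0]
    t=cv2.cvtColor(T["image"],cv2.COLOR_BGR2GRAY)
    s=cv2.cvtColor(S["image"],cv2.COLOR_BGR2GRAY)
    print(f,"T row218",t[218,325:362],"\n S row",[list(s[r,336:376]) for r in (190,195,200,205)])
E
```

```text
col 305 190 [142 150 152 101 102 103 103 100 102 102  99 102 105 106 103 102 104 101 103 104 102 105 104 103 103 103 106  66  72  70  70  76  77  73  74  71  73  73  73  71  71  76  73  72  76  76  71  72  75  76  75  71  72  72
  72  70  69  73  71  75  73  71  72  72  71  71  73  71  72  68  67  69  73  70  61  55  55  57  54  54  52  53  51  55  55  57  58  58  53  52  54  61  61  61  71  67  63  55  78  89]
col 320 190 [189 190 188 191 191 192 190 188 190 192 191 191 195 200  93 105 105 104 106 103 105 105 100 104 109  70  70  71  70  68  76  74  74  70  73  68  74  73  73  74  73  70  73  71  71  73  71  72  72  72  70  69  70  71
  73  69  70  73  70  73  71  71  73  67  74  74  72  71  68  73  72  71  73  74  60  53  56  52  53  56  54  51  58  58  52  52  50  56  52  59  52  62  57  64  75  69  61  64  82  92]
col 335 190 [195 196 194 198 194 194 194 190 196 194 194 193 194 197  96 101 105 107  71  73  74  73  73  74  74  71  71  72  69  69  68  70  72  72  74  73  75  73  72  75  70  73  74  70  77  71  71  70  72  69  70  71  72  74
  74  72  74  69  76  73  73  75  72  71 
[... 7739 characters left out ...]
nt8(155), np.uint8(154), np.uint8(155), np.uint8(155), np.uint8(155), np.uint8(156), np.uint8(143), np.uint8(139), np.uint8(139)], [np.uint8(48), np.uint8(48), np.uint8(23), np.uint8(64), np.uint8(82), np.uint8(83), np.uint8(80), np.uint8(78), np.uint8(78), np.uint8(74), np.uint8(93), np.uint8(113), np.uint8(124), np.uint8(103), np.uint8(52), np.uint8(20), np.uint8(43), np.uint8(61), np.uint8(67), np.uint8(66), np.uint8(66), np.uint8(64), np.uint8(64), np.uint8(68), np.uint8(65), np.uint8(65), np.uint8(65), np.uint8(66), np.uint8(64), np.uint8(63), np.uint8(60), np.uint8(56), np.uint8(60), np.uint8(61), np.uint8(82), np.uint8(116), np.uint8(135), np.uint8(161), np.uint8(185), np.uint8(179)]]
```

The full weight (-4.7 N) is on the gripper, and the visible rear wall shows the pan still nose-up by about 17°. The pads held it rigidly and the hook rose off the rim. I'll lower it back on the same path and regrip right at the rear top corner, where the pad patch is small and can swivel.

Request:
shift_gripper:
  deltas:
    - {"x": 0.005,"z": 0.08}
    - {"x": 0.015,"z": 0.18}
    - {"x": 0.022,"z": 0.28}
    - {"x": 0.026,"z": 0.335}
    - {"x": 0.025,"z": 0.42}
    - {"x": 0.018,"z": 0.52}
    - {"x": 0.008,"z": 0.6}
    - {"z": 0.66}

```text
clock: 17.68
eef_pos: [0.4603, -0.1125, 0.0202]
orientation: [-2.192, -2.25, 0.0]
contact_force: [-0.9, -0.4, -5.3]
opening: 0.065
finger_force: 67.4
```

Request:
shift_gripper:
  deltas:
    - {"x": -0.01,"z": 0.03}
    - {"x": -0.02,"z": 0.06}
    - {"x": -0.027,"z": 0.09}
    - {"x": -0.034,"z": 0.12}
    - {"x": -0.04,"z": 0.15}
    - {"x": -0.044,"z": 0.165}
    - {"x": -0.044,"z": 0.165}

```text
clock: 18.55
eef_pos: [0.4606, -0.1167, 0.0045]
orientation: [2.192, 2.25, -0.0]
contact_force: [-1.1, 0.7, -1.8]
opening: 0.0647
finger_force: 68.1
```

```bash
python3 m.py f10.pkl
```

```text
T [424 180] shift 0 0 score 1.00
T [437 249] shift 0 0 score 1.00
S [365 150] shift 0 0 score 1.00
S [415 166] shift 0 0 score 1.00
[-1.08865906  0.69548095 -1.76489024] [ 0.1076278   0.11951889 -0.07112679]
avg [-1.509  0.401  0.655  0.2    0.221  0.023  0.461 -0.117  0.004]
```

Request:
shift_gripper:
  deltas:
    - {}
    - {}
    - {}
  finger_gap: 0.085

```text
clock: 19.23
eef_pos: [0.4607, -0.1169, 0.0044]
orientation: [2.192, 2.25, 0.0]
contact_force: [-0.2, -0.4, 1.2]
opening: 0.0847
finger_force: 0.0
```

```bash
python3 - <<'E'
from h import *
import pickle
np.set_printoptions(linewidth=220)
T=ctrl.grab_frame("top");S=ctrl.grab_frame("scene")
T6,S6=pickle.load(open("f6.pkl","rb"))[0][1:]
for f in(T6,T):
    t=cv2.cvtColor(f["image"],cv2.COLOR_BGR2GRAY);print(t[214,330:360],t[218,330:360])
# template: lip corner in scene, f6 vs now (f6 rear ~7 mm higher)
p=proj(S6,[.4325,-.3134,.087]).round().astype(int);w=6
r=cv2.matchTemplate(S["image"][p[1]-w-6:p[1]+w+6,p[0]-w-6:p[0]+w+6],S6["image"][p[1]-w:p[1]+w,p[0]-w:p[0]+w],cv2.TM_CCOEFF_NORMED)
_,v,_,l=cv2.minMaxLoc(r);print(p,l[0]-6,l[1]-6,v)
E
```

```text
[134 129 130 146 143 129 112 100  89  82  80 111 142 153 155 151 152 155 140 174 187 187 185 181 171 171 180 186 184 187] [ 66  64  89  97  92 104 105 106 105 108 106 107 140 155 153 153 151 153 161 137 163 173 172 171 168 172 184 187 184 182]
[164 151 146 153 164 158 143 125 106 107 113 138 149 149 147 147 149 149 123 167 192 188 182 185 173 172 182 186 186 188] [ 77  74  76 100 107 115 121 121 121 122 121 129 142 144 146 143 144 145 146 146 175 175 173 171 170 178 182 187 185 184]
[363 199] 0 0 0.9490959644317627
```

Request:
shift_gripper:
  deltas:
    - {"x": 0.04,"z": -0.05}
    - {"x": 0.09,"z": -0.11}
    - {"x": 0.09,"z": -0.11}

```text
clock: 19.7
eef_pos: [0.4608, -0.1071, 0.0159]
orientation: [2.191, 2.251, 0.001]
contact_force: [-0.0, 0.1, -0.2]
opening: 0.085
finger_force: 0.0
```

Request:
shift_gripper:
  deltas:
    - {}
    - {}
    - {}
    - {}
    - {}
  finger_gap: 0.05

```text
clock: 20.32
eef_pos: [0.4603, -0.1079, 0.0159]
orientation: [2.192, 2.25, -0.001]
contact_force: [-3.0, 0.6, 12.5]
opening: 0.0634
finger_force: 62.5
```

Request:
shift_gripper:
  deltas:
    - {"x": 0.01,"z": -0.04}
    - {"x": 0.02,"z": -0.09}
    - {"x": 0.03,"z": -0.13}
    - {"x": 0.04,"z": -0.17}
    - {"x": 0.04,"z": -0.17}

```text
clock: 20.95
eef_pos: [0.4601, -0.1037, 0.0325]
orientation: [-2.192, -2.25, -0.0]
contact_force: [0.3, 0.3, -3.6]
opening: 0.063
finger_force: 66.2
```

```bash
python3 m.py f11.pkl; python3 - <<'E'
import numpy as np
r=np.array([.1914,-.053])
for a in range(0,105,5):
    c,n=np.cos(np.radians(a)),np.sin(np.radians(a));q=np.array([r[0]*c-r[1]*n,r[0]*n+r[1]*c])-r
    print(a,"%.4f %.4f"%(q[0],-q[1]))
E
```

```text
T [424 180] shift 0 0 score 1.00
T [437 249] shift 0 0 score 1.00
S [365 150] shift 0 0 score 1.00
S [415 166] shift 0 0 score 1.00
[ 0.33530248  0.29618908 -3.60024655] [ 0.2380942  -0.00909051  0.11096505]
avg [ 0.38   0.831 -3.593  0.292 -0.053  0.085  0.46  -0.104  0.032]
0 0.0000 -0.0000
5 0.0039 -0.0169
10 0.0063 -0.0340
15 0.0072 -0.0513
20 0.0066 -0.0687
25 0.0045 -0.0859
30 0.0009 -0.1028
35 -0.0042 -0.1194
40 -0.0107 -0.1354
45 -0.0186 -0.1509
50 -0.0278 -0.1656
55 -0.0382 -0.1794
60 -0.0498 -0.1923
65 -0.0625 -0.2041
70 -0.0761 -0.2147
75 -0.0907 -0.2242
80 -0.1060 -0.2323
85 -0.1219 -0.2391
90 -0.1384 -0.2444
95 -0.1553 -0.2483
100 -0.1724 -0.2507
```

In the tool's units: -0.0344 m is -0.344, -0.029 m is -0.29.

Request:
shift_gripper:
  deltas:
    - {"x": 0.01,"z": -0.06}
    - {"x": 0.017,"z": -0.12}
    - {"x": 0.024,"z": -0.171}
    - {"x": 0.028,"z": -0.23}
    - {"x": 0.031,"z": -0.29}
    - {"x": 0.033,"z": -0.344}
    - {"x": 0.033,"z": -0.344}

```text
clock: 22.12
eef_pos: [0.4603, -0.1006, 0.0671]
orientation: [2.192, 2.25, 0.001]
contact_force: [0.1, 0.4, -3.8]
opening: 0.0629
finger_force: 67.0
```

```bash
python3 m.py f12.pkl; python3 - <<'E'
from h import *
import pickle
T,S,W,q=pickle.load(open("f12.pkl","rb"));np.set_printoptions(linewidth=220)
p=proj(S,[.4325,-.3134,.087]).round().astype(int);w=6
S6=pickle.load(open("f6.pkl","rb"))[0][2]
r=cv2.matchTemplate(S["image"][p[1]-w-10:p[1]+w+10,p[0]-w-10:p[0]+w+10],S6["image"][p[1]-w:p[1]+w,p[0]-w:p[0]+w],cv2.TM_CCOEFF_NORMED)
_,v,_,l=cv2.minMaxLoc(r);print(l[0]-10,l[1]-10,v)
t=cv2.cvtColor(T["image"],cv2.COLOR_BGR2GRAY);print(t[214,330:360],t[218,330:360])
E
python3 pitch.py f12.pkl 190 -2 6 15
```

```text
T [424 180] shift 0 0 score 1.00
T [437 249] shift 0 0 score 1.00
S [365 150] shift 0 0 score 1.00
S [415 166] shift 0 0 score 1.00
[ 0.09797596  0.40871424 -3.78462288] [0.37945804 0.05248283 0.04464955]
avg [-0.058 -0.122 -4.587  0.364 -0.011 -0.013  0.46  -0.1    0.066]
0 0 0.9076817035675049
[167 182 175 166 158 131 113 123 110  88  82 138 179 189 191 185 185 186 188 189 190 186 185 184 169 175 182 189 192 190] [ 86 110 116 131 134 132 132 133 134 133 133 130 155 181 186 188 182 184 188 177 181 172 176 170 169 178 186 189 188 188]
col 305 190 [193 190 193 193 194 200  91 103 105 101 103 102 102 104 102 107 100 102 100 102 103 100 104 100  99 103 105 104 102 102 101 103 101 106  72  71  69  69  73  72  68  74  68  69  72  73  73  72  73  73  72  71  74  65
  74  69  70  76  70  70  70  76  76  71  69  74  61  55  55  54  56  58  58  61  53  54  55  55  59  62  59  53  55  60  56  51  58  56  55  56  60  54  56  60  60  59  58  63  62 
[... 589 characters left out ...]
 71  72  72  75  70  70  75  74  71  75  69  73  72  68  69
  73  74  76  72  73  71  69  68  70  73  71  76  54  53  53  53  60  62  59  55  57  55  64  55  56  54  55  58  61  59  56  55  53  56  59  54  58  54  51  57  58  62  54  62  62  61]
-2.0 rear top row [320.6 289. ] bottom [320.8 247.7] hook [ 465.  -294.9   85.7] top tip [344.7 213. ] [349.  238.5] sc tip [342.  192.1] [361.9 199.5]
6.0 rear top row [320.6 284.4] bottom [320.8 253.3] hook [ 464.9 -293.5  112.8] top tip [344.6 211. ] [349.  237.2] sc tip [342.1 183.9] [362.2 191.1]
15.0 rear top row [320.6 279.5] bottom [320.8 260.2] hook [ 464.8 -287.4  142.7] top tip [342.6 209. ] [347.1 236. ] sc tip [341.4 175.3] [361.7 182.4]
```

```bash
python3 - <<'E'
from h import *
import pickle
np.set_printoptions(linewidth=220,precision=1,suppress=True)
S6=pickle.load(open("f6.pkl","rb"))[0][2];w=6
p=proj(S6,[.4325,-.3134,.087]).round().astype(int)
for f in("f8.pkl","f9.pkl","f11.pkl","f12.pkl"):
    d=pickle.load(open(f,"rb"));S=d[1]
    r=cv2.matchTemplate(S["image"][p[1]-w-10:p[1]+w+10,p[0]-w-10:p[0]+w+10],S6["image"][p[1]-w:p[1]+w,p[0]-w:p[0]+w],cv2.TM_CCOEFF_NORMED)
    _,v,_,l=cv2.minMaxLoc(r);print(f,l[0]-10,l[1]-10,v)
    if len(d)==4:
        g=cv2.cvtColor(d[2]["image"],cv2.COLOR_BGR2GRAY);print(d[3]["eef_pos"],g[250:330,320])
T,S,W,q=pickle.load(open("f12.pkl","rb"))
d=cv2.absdiff(S["image"],pickle.load(open("f0.pkl","rb"))[1]["image"]).max(2)
print((d[170:215:2,335:375]>25).astype(int).tolist().__str__().replace(", ","").replace("][","\n"))
E
```

```text
f8.pkl 7 3 0.7282199859619141
f9.pkl 3 1 0.6979541182518005
[ 0.5 -0.1  0.1] [71 71 73 67 74 74 72 71 68 73 72 71 73 74 60 53 56 52 53 56 54 51 58 58 52 52 50 56 52 59 52 62 57 64 75 69 61 64 82 92 91 90 87 85 76 74 75 76 82 81 85 87 87 77 73 79 81 86 91 90 87 89 85 82 84 86 89 89 87 84 85 84 82
 79 83 88 87 88 82 89]
f11.pkl 0 0 0.9524041414260864
[ 0.5 -0.1  0. ] [66 67 67 68 68 69 67 66 72 69 71 69 68 74 63 55 52 52 55 53 57 52 54 54 50 54 52 51 55 54 47 54 53 52 57 57 59 59 71 61 57 55 85 78 71 72 69 72 78 83 81 84 81 74 75 73 78 80 86 88 86 79 77 80 79 82 82 82 78 79 78 75 86
 82 81 81 75 79 79 84]
f12.pkl 0 0 0.9076817035675049
[ 0.5 -0.1  0.1] [68 70 74 72 75 76 54 55 51 55 56 63 56 54 59 52 55 56 60 58 55 60 59 52 61 56 58 58 58 57 56 53 57 57 56 62 58 63 57 67 65 65 58 70 86 86 88 93 92 74 78 76 81 85 89 90 87 89 89 83 82 84 84 89 86 82 81 80 83 84 84 86 84
 84 86 88 83 88 83 82]
[[0000000000000000000000000000000000000000
0000000000000000000000000000000000000000
0000000000000000000000000000000000000000
0000000000000000000000000000000000000000
0000000000000000000000000000000000000000
0000000000000000000000000000000000000000
0000000000000000000000000000000000000000
0000000000000000000000000000000000000000
0000000000000000000000000000000000000000
0000000000000000000000000000000000000000
0000000001000000000000000000000000000000
0000000111111111000000000000000000000000
0001101110011111111100000000000000000000
1110011111111000111111111100000000000000
1000111111111111111100111111000000000000
0001111111111111111111110110000000000000
0011111111111111111111111000000000000000
0111111111111111111111000000000000000000
1111111111111111111110000000000000000000
1111111111111111011111111000000000000000
1111111001111101111110000000000000000000
1011111111110111111100000000000000000000
1111111111100011101000000000000000000000]]
```

It's swivelling now: the tip stays on the rim (template shift 0,0) and the visible rear-wall gap grows from 28 to 38 px. Continue the arc.

```bash
cat > tip.py <<'E'
from h import *
import pickle,sys
np.set_printoptions(linewidth=200,precision=1,suppress=True)
T,S,W,q=pickle.load(open(sys.argv[1],"rb"));S0=pickle.load(open("f0.pkl","rb"))[1]
d=cv2.absdiff(S["image"],S0["image"]).max(2)
print("\n".join("%d "%r+"".join(".#"[int(x>25)] for x in d[r,335:385]) for r in range(150,226,3)))
g=cv2.cvtColor(W["image"],cv2.COLOR_BGR2GRAY);print(g[220:340:2,320])
E
```

Request:
shift_gripper:
  deltas:
    - {"x": -0.002,"z": -0.08}
    - {"x": -0.006,"z": -0.174}
    - {"x": -0.015,"z": -0.26}
    - {"x": -0.027,"z": -0.346}
    - {"x": -0.044,"z": -0.43}
    - {"x": -0.063,"z": -0.515}
    - {"x": -0.114,"z": -0.681}
    - {"x": -0.114,"z": -0.681}

```text
clock: 23.42
eef_pos: [0.4615, -0.1128, 0.1362]
orientation: [2.192, 2.247, 0.002]
contact_force: [-0.3, 0.2, -3.5]
opening: 0.0631
finger_force: 67.7
```

```bash
python3 m.py f13.pkl; python3 tip.py f13.pkl
```

```text
T [424 180] shift 0 0 score 1.00
T [437 249] shift 0 0 score 1.00
S [365 150] shift 0 0 score 1.00
S [415 166] shift 0 0 score 1.00
[-0.27815843  0.19167961 -3.48165024] [ 0.26948167 -0.0139429  -0.02140072]
avg [ 1.800e-02 -1.990e-01 -4.966e+00  3.650e-01  3.400e-02  4.000e-03
  4.600e-01 -1.120e-01  1.340e-01]
150 ..................................................
153 ..................................................
156 ..................................................
159 ..................................................
162 ..................................................
165 ..................................................
168 ..................................................
171 ..................................................
174 ..................................................
177 ..................................................
180 ..................................................
183 ....##....................
[... 337 characters left out ...]
.................
204 ####.###########..................................
207 ...################...............................
210 ...###############................................
213 .........##.......................................
216 ####..............................................
219 ..................................................
222 .....####.........................................
225 .##########################.......................
[ 77  78  76  72  77  73  76  75  75  59  63  57  64  59  65  64  65  64  65  60  63  66  60  60  58  62  60  66  60  60  68  63  61  67  77  67  86  91  97  84  89  83  90  90  91  92  85  89  90
  94 149 147 198 201 203 120 130  81 120 131]
```

Request:
shift_gripper:
  deltas:
    - {"x": -0.03,"z": -0.08}
    - {"x": -0.065,"z": -0.16}
    - {"x": -0.104,"z": -0.24}
    - {"x": -0.144,"z": -0.315}
    - {"x": -0.19,"z": -0.39}
    - {"x": -0.236,"z": -0.462}
    - {"x": -0.288,"z": -0.53}
    - {"x": -0.34,"z": -0.6}

```text
clock: 24.72
eef_pos: [0.4612, -0.1462, 0.1952]
orientation: [-2.192, -2.25, 0.0]
contact_force: [1.0, -0.6, -3.9]
opening: 0.0633
finger_force: 67.7
```

```bash
python3 m.py f14.pkl; python3 tip.py f14.pkl
```

```text
T [424 180] shift 0 0 score 1.00
T [437 249] shift 0 0 score 1.00
S [365 150] shift 0 0 score 1.00
S [415 166] shift 0 0 score 1.00
[ 1.04424474 -0.61401873 -3.85957659] [ 0.3427922  -0.00757693  0.03173629]
avg [ 0.438  0.108 -4.802  0.372  0.029  0.013  0.461 -0.146  0.195]
150 #####.............................................
153 ##############....................................
156 ###############...................................
159 ##############....................................
162 ##############....................................
165 #############.....................................
168 #############.#######.............................
171 ##############################....................
174 ################################.####.............
177 ####.##################...........................
180 ##########........................................
183 ####..............................................
186 ##.......
[... 299 characters left out ...]
.................
204 ..................................................
207 ..................................................
210 ..................................................
213 ..................................................
216 #.................................................
219 ..................................................
222 ........#.........................................
225 .....######################.......................
[ 78  80  78  82  74  79  78  81  63  64  63  63  64  66  66  67  66  68  62  65  62  62  63  68  67  67  68  66  67  64  65  65  64  66  82  72  96  94  97  89  89  88  91  93  94  92  95  92  93
  85 207 206 207 128 136 144 167 188 203 201]
```

The pan stuck at about -18° and the tip rose off the rim again (rows 171–177), because pad friction now exceeds gravity's moment. I'll go back down the same arc and test a lighter grip, with the opening setpoint just under the wall width.

In the tool's units: 0.06 m is 0.6, 0.052 m is 0.52.

Request:
shift_gripper:
  deltas:
    - {"x": 0.052,"z": 0.07}
    - {"x": 0.104,"z": 0.138}
    - {"x": 0.15,"z": 0.21}
    - {"x": 0.196,"z": 0.285}
    - {"x": 0.236,"z": 0.36}
    - {"x": 0.275,"z": 0.44}
    - {"x": 0.31,"z": 0.52}
    - {"x": 0.34,"z": 0.6}

```text
clock: 26.02
eef_pos: [0.4604, -0.1117, 0.1342]
orientation: [2.192, 2.25, -0.0]
contact_force: [0.7, 0.2, -4.0]
opening: 0.0632
finger_force: 67.7
```

```bash
python3 m.py f15.pkl; python3 tip.py f15.pkl
```

```text
T [424 180] shift 0 0 score 1.00
T [437 249] shift 0 0 score 1.00
S [365 150] shift 0 0 score 1.00
S [415 166] shift 0 0 score 1.00
[ 0.71851843  0.19888827 -3.95825421] [ 0.23512601 -0.02114832  0.00622503]
avg [-0.284  0.143 -4.475  0.305  0.032 -0.024  0.46  -0.112  0.135]
150 ..................................................
153 ..................................................
156 ..................................................
159 ..................................................
162 ..................................................
165 ..................................................
168 ..................................................
171 ..................................................
174 ..................................................
177 ..................................................
180 ..................................................
183 ....#.............................................
186 ##..#......
[... 297 characters left out ...]
.................
204 #########....###.......#..........................
207 ##.#################..............................
210 ...################...............................
213 ..........#####...................................
216 ########..........................................
219 #.................................................
222 .....####.........................................
225 .##########################.......................
[ 70  74  76  75  75  72  77  76  57  65  65  62  63  64  62  64  63  61  59  63  64  62  66  62  65  61  60  64  61  60  64  62  63  67  71  64  90  94  89  84  85  86  86  86  90  88  86  91  93
  88 209 203 198 190 128 127 146 168 193  81]
```

Request:
shift_gripper:
  deltas:
    - {}
    - {}
  finger_gap: 0.060

```text
clock: 26.58
eef_pos: [0.4605, -0.1121, 0.135]
orientation: [2.192, 2.25, 0.0]
contact_force: [-0.9, -0.0, -4.0]
opening: 0.063
finger_force: 67.7
```

Request:
shift_gripper:
  deltas:
    - {}
    - {}
  finger_gap: 0.062

```text
clock: 26.82
eef_pos: [0.4604, -0.1119, 0.1348]
orientation: [2.192, 2.25, 0.0]
contact_force: [-0.4, -0.3, -3.9]
opening: 0.0629
finger_force: 67.7
```

Request:
shift_gripper:
  deltas:
    - {"x": -0.015,"z": 0.005}
    - {"x": -0.03,"z": 0.01}
    - {"x": -0.03,"z": 0.01}
  finger_gap: 0.05

```text
clock: 27.2
eef_pos: [0.4604, -0.1151, 0.1337]
orientation: [-2.193, -2.25, 0.0]
contact_force: [-0.6, -0.4, -4.6]
opening: 0.0632
finger_force: 67.7
```

Request:
shift_gripper:
  deltas:
    - {"x": -0.015,"z": 0.005}
    - {"x": -0.03,"z": 0.01}
    - {"x": -0.03,"z": 0.01}

```text
clock: 27.58
eef_pos: [0.4606, -0.1161, 0.1328]
orientation: [-2.19, -2.25, -0.002]
contact_force: [-0.6, 6.3, -2.5]
opening: 0.063
finger_force: 68.1
```

Request:
shift_gripper:
  deltas:
    - {"x": -0.015,"z": 0.005}
    - {"x": -0.03,"z": 0.01}
    - {"x": -0.03,"z": 0.01}

```text
clock: 27.95
eef_pos: [0.4607, -0.1175, 0.1318]
orientation: [-2.188, -2.25, -0.004]
contact_force: [-1.1, 9.5, 0.3]
opening: 0.0634
finger_force: 68.3
```

Request:
shift_gripper:
  deltas:
    - {"x": -0.01,"z": -0.04}
    - {"x": -0.022,"z": -0.08}
    - {"x": -0.036,"z": -0.12}
    - {"x": -0.051,"z": -0.158}
    - {"x": -0.067,"z": -0.2}
    - {"x": -0.083,"z": -0.24}
    - {"x": -0.1,"z": -0.276}
    - {"x": -0.116,"z": -0.312}

```text
clock: 28.95
eef_pos: [0.4609, -0.1323, 0.1632]
orientation: [-2.192, -2.25, -0.0]
contact_force: [0.5, 4.1, -2.3]
opening: 0.0632
finger_force: 69.4
```

```bash
python3 m.py f16.pkl; python3 tip.py f16.pkl
```

```text
T [424 180] shift 0 0 score 0.98
T [437 249] shift 1 0 score 0.98
S [365 150] shift 0 0 score 0.99
S [415 166] shift 0 0 score 0.99
[ 0.45266082  4.13981847 -2.30416372] [ 1.26610537  0.0041032  -0.0972639 ]
avg [-2.450e-01  5.193e+00 -2.600e+00  1.464e+00  2.000e-03 -8.000e-02
  4.610e-01 -1.320e-01  1.630e-01]
150 ............................##....................
153 ........................#..........#.##...........
156 ............................................##..#.
159 ..................................................
162 ..................................................
165 #....#..#.........................................
168 ######..##........................................
171 #####.#..##.......................................
174 #######..#........................................
177 ##########........................................
180 #########.....................####................
183 #########................#.
[... 336 characters left out ...]
......#...#.#....
204 ...#############.................#.##.#...........
207 ...################.###..................##.......
210 ....#.##..........................................
213 ..............##...........#......................
216 ..####.##.............##..........................
219 ...............##.................................
222 .....####.........................................
225 ..########################.#......................
[ 78  78  74  79  80  80  80  60  64  65  67  65  64  64  67  60  65  62  69  65  63  63  66  63  66  66  65  59  66  65  65  67  69  68  62  86  88  88  91  87  93  89  91  89  87 147 152 114 175
 189 200 195 199 184 175 148 151 171 200 204]
```

Pushing the heel against the bead works: the tip stays at rows 195–201 on the rim while the rear rises, and the bin has shifted by at most 1 px. Continue.

Request:
shift_gripper:
  deltas:
    - {"x": -0.03,"z": -0.05}
    - {"x": -0.06,"z": -0.095}
    - {"x": -0.091,"z": -0.143}
    - {"x": -0.125,"z": -0.19}
    - {"x": -0.16,"z": -0.234}
    - {"x": -0.192,"z": -0.275}
    - {"x": -0.245,"z": -0.34}
    - {"x": -0.301,"z": -0.399}

```text
clock: 30.25
eef_pos: [0.4616, -0.1633, 0.2033]
orientation: [2.193, 2.25, -0.0]
contact_force: [0.8, 2.9, -3.2]
opening: 0.063
finger_force: 68.0
```

```bash
python3 m.py f17.pkl; python3 tip.py f17.pkl
```

```text
T [424 180] shift 0 0 score 0.98
T [437 249] shift 1 0 score 0.98
S [365 150] shift 0 0 score 0.99
S [415 166] shift 0 0 score 0.99
[ 0.78702084  2.85919844 -3.217012  ] [ 0.94115151 -0.0616309   0.0377171 ]
avg [-0.194  1.162 -3.598  0.666  0.143 -0.08   0.461 -0.163  0.203]
150 ###################.........##....................
153 ######..###########.....#..........#.##...........
156 .######..#########..........................##..#.
159 #################.................................
162 #################.................................
165 ################..................................
168 ###############...................................
171 ###########.......................................
174 ##.#####..........................................
177 ##.#####..........................................
180 ##.####.......................####................
183 .##......................#........................
186 ............
[... 296 characters left out ...]
......#...#.#....
204 ............##....#..............#.##.#...........
207 ....................###..................##.......
210 ......##..........................................
213 ..............##...........#......................
216 .#.###.##.............##..........................
219 ...............##.................................
222 .....####.........................................
225 ...#######################.#......................
[ 82  88  89  94  93  92  92  81  61  64  66  69  69  66  66  69  71  68  69  68  68  68  66  65  68  72  68  69  66  65  83  66  91  87  87  99 133 137 195 201 182 169 202 211 212 100 122 133 149
 159 211 216 204  60  83 116 170 181 183 184]
```

```bash
cat > chk.py <<'E'
from h import *
import pickle,sys
np.set_printoptions(linewidth=220,precision=1,suppress=True)
T,S,W,q=pickle.load(open(sys.argv[1],"rb"));S0=pickle.load(open("f0.pkl","rb"))[1]
u=np.array([.026,-.9997,0]);l=np.array([.9997,.026,0]);H=np.array([.4655,-.3045,.085])
for d in map(float,sys.argv[2:]):
    th=np.radians(d)
    def P(x,y,z,px=122,pz=23.5):
        X=(x-px)/1e3;Z=(z-pz)/1e3
        return H-[0,0,.004]+u*(X*np.cos(th)-Z*np.sin(th))+l*y/1e3+np.array([0,0,X*np.sin(th)+Z*np.cos(th)])
    print(d,"S: tipL,tipR",proj(S,P(136,33,30)),proj(S,P(136,-33,30)),"rampR",proj(S,P(75,-33,34)),"rear R top,bot",proj(S,P(-76,-33,34)),proj(S,P(-76,-33,0)),"grip",P(-74,0,30)*1e3)
g=cv2.cvtColor(S["image"],cv2.COLOR_BGR2GRAY);g0=cv2.cvtColor(S0["image"],cv2.COLOR_BGR2GRAY)
for r in range(140,214,4):print(r,g[r,316:380:2]);
E
python3 chk.py f17.pkl -43 -35 -25; python3 - <<'E'
from h import *
import pickle
T,S,W,q=pickle.load(open("f17.pkl","rb"));b=W["image"].astype(int)
# yellowish plaster pixels in wrist and top view, seen in pan / bin
for n,f in(("W",W),("T",T)):
    im=f["image"].astype(int);m=((im[...,2]-im[...,0]>35)&(im[...,2]>150)).astype(np.uint8)
    if n=="T":m[:,:335]=0;m[:,440:]=0;m[:175]=0;m[262:]=0
    c,_,st,ce=cv2.connectedComponentsWithStats(m);print(n,[(list(map(int,s)),ce[i].round()) for i,s in enumerate(st) if i and s[4]>25])
E
```

```text
-43.0 S: tipL,tipR [344.3 193.5] [363.9 200.8] rampR [357.4 193.8] rear R top,bot [337.1 177.7] [331.7 190.2] grip [ 461.9 -165.6  219.4]
-35.0 S: tipL,tipR [344.4 192.8] [364.1 200.1] rampR [356.3 195.9] rear R top,bot [332.8 187.9] [328.1 200.8] grip [ 461.4 -147.7  198.7]
-25.0 S: tipL,tipR [344.5 192. ] [364.2 199.2] rampR [355.1 198.7] rear R top,bot [328.2 201.1] [324.7 214. ] grip [ 461.  -129.7  169.7]
140 [ 27  27  25  26  26  29  26  28  26  27  26  26  22  70 176 180 119 115 118 125 116  76 215 211 188 175  76 144  48 201 211 207]
144 [ 26  27  28  27  27  26  27  27  28  28  28  28  51  11 184 114  74  91  95  96  99  96 228 223 226 245 223 228 228 228 227 206]
148 [ 19  26  25  27  27  28  25  27  27  28  29  33  28  50  56  67 100  37   5 246 245 242 115  85 113 107 228 205 206 222 227 227]
152 [ 27  26  27  28  26  26  27  29  28  27  28  27  61 104  31  30  28  47   6 220 234 161  94  67  74 126 181 162 234 225 227 228]
156 [ 25   0 188 190 196  16  21  29  26 130 191  20  20 249  17  27  27  31  49 107  87  58  62  64  64  64  64  63  61  58  61 103]
160 [ 13 172 170
[... 2532 characters left out ...]
 6, 14, 37], array([169., 212.])), ([199, 206, 32, 62, 901], array([212., 228.])), ([217, 237, 16, 28, 145], array([227., 252.])), ([302, 284, 64, 44, 1175], array([333., 306.])), ([507, 297, 16, 12, 95], array([516., 303.])), ([562, 317, 78, 83, 3226], array([613., 360.])), ([292, 324, 19, 9, 57], array([301., 329.])), ([321, 329, 9, 4, 28], array([325., 331.])), ([449, 365, 28, 20, 317], array([461., 374.])), ([186, 366, 5, 7, 28], array([188., 369.])), ([189, 385, 7, 15, 35], array([192., 392.]))]
T [([335, 175, 62, 37, 808], array([357., 184.])), ([426, 189, 14, 64, 570], array([434., 218.])), ([390, 220, 24, 23, 307], array([403., 230.])), ([335, 249, 15, 13, 154], array([342., 256.]))]
```

```bash
cat > asc.py <<'E'
from h import *
import pickle,sys
T,S,W,q=pickle.load(open(sys.argv[1],"rb"))
g=cv2.cvtColor(S["image"],cv2.COLOR_BGR2GRAY)
ch="@#%*+=-:. "
print("\n".join("%d "%r+"".join(ch[min(9,int(x)//25)] for x in g[r,300:385]) for r in range(int(sys.argv[2]),int(sys.argv[3]),2)))
E
python3 asc.py f16.pkl 160 226;python3 asc.py f17.pkl 140 226
```

```text
160 *%%########@####################@@  ...... :=====**%%%%%%%%%%%%%%%%%%%%%%%%%%%%%%%%%%
162 %%#@ -@@#####@#############@@####@+....... :=+*+*%%%%%%%%%%%%%%%***%%%%%%%%*%%%%%%%%%
164 ##@@ .+@@#######################%#@ ..... :==*%%%%%%%%%%%%%%%%%%%*****%%%%%****%%%%%%
166 ##@@   =@@#@#####################%##+   .=+%%%%%%%%%%%%%%%%%%%%%%******%*%%%*****%%%%
168 ##@@- -#@#######################@%%%%%%%*%%###%%%%%%%%%%%%%%%%%%%**%*****%***%*******
170 ###@*=%@@######################@*+%#%####%%%##%%%%%%%%%%%%%%%%%%%%**************%****
172 #@###@#########################@@ :*#######%#%%%%%%%%%%%%%%%%%%%%********************
174 #########@@@@@@@@@@######@@@@@@@@#+*########@%%%%%%%%%%%%%%%%%%%%%*******%***********
176 @@#####@##@#+     =@@@###@   -@##@**#########%%%%%%%%%%%%%%%%%%%%%**********%%%***%**
178 -%@#####@@@       ..  -@@@#+#@@##@*%#######@#%%%%%%%%%%%%%%%%%%%%%**%****%**%%%******
180  :%@####@@@ ......    :%@##################@%%%%%%%%%%%%%%%%%%%%%+==*%%**************
182 :*##*%#@@@%........... =@@@###-*@###########%%%%%%%%%%%%%%%%%%%%+==+++*%*************
184 ####*%@@@@%.....
[... 5039 characters left out ...]
...........=%%%*%*%**%**%##+==+++++++++++++++===%#%%%*%%%%%%%%%%%%%%%%
212  .=.................:::::::::+%%%%%%**%%%%%%###**++++++++++++==%#%%%%***%%%%%%%%%%%%%
214  -*...............::::::::::::::.:*%%%%%#%%%%%%%%####*+++++++=+#%%%%%******%%%%%%%%%%
216 +..............::::::::::::::::::::...:**  =###%%%%%%%%###*===+#%******%*%***%%%%%%%%
218 .............:::::::::::::::::::::::::::::      =###%%%%%%%####@%**%*********%%%%%%%%
220 ..........:::::::::::::::::::::::::::::::::          =###%%%%%%%%**%%*****%%*%%%%%%%%
222 .....::::::::::::::::::::::::::::::::::.=+*%:          .:+%%%%%%%*******%****%%%%%%%*
224 ....::::::::::::::::::::::::::::::::::.=*****++++++*********%%%%%*%%%%%%%%%%*%%%%%%+=
```

f17 shows the pan side running from the rim at about (360,201) up to the rear edge at about (335,178–190), matching a -43° pitch hooked on the rim. Continue.

Careful with the scale: shifts go in units of 100 mm and turns go in units of 0.1 rad. That gives: -0.0406 m is -0.406, -0.0291 m is -0.291.

Request:
shift_gripper:
  deltas:
    - {"x": -0.04,"z": -0.035}
    - {"x": -0.082,"z": -0.07}
    - {"x": -0.126,"z": -0.109}
    - {"x": -0.17,"z": -0.143}
    - {"x": -0.215,"z": -0.174}
    - {"x": -0.261,"z": -0.205}
    - {"x": -0.333,"z": -0.25}
    - {"x": -0.406,"z": -0.291}

```text
clock: 31.55
eef_pos: [0.4639, -0.202, 0.2334]
orientation: [2.191, 2.251, 0.003]
contact_force: [1.4, 6.6, 5.7]
opening: 0.063
finger_force: 66.6
```

```bash
python3 m.py f18.pkl; python3 asc.py f18.pkl 130 222; python3 chk.py f18.pkl -58 -50|head -2
```

```text
T [424 180] shift 0 0 score 0.98
T [437 249] shift 1 0 score 0.98
S [365 150] shift 1 0 score 0.72
S [415 166] shift 0 0 score 0.99
[1.41834004 6.61638101 5.69150012] [ 1.80921208 -0.55761282  0.24309331]
avg [-0.702  6.521  6.231  1.814  0.051  0.119  0.464 -0.202  0.234]
130 :::::-----:*@#####@@:::-%@#############@###########%###*+=*%@%        +@....:::..  ..
132 ++---=----:*@#####@@+:-*@@#####################@@###%%##@##%#@*===+**+...::::::::::..
134 +++------::*@######@=+#@###################@###@@==%#########@::--==+..::::::::...=*@
136 ++++------:+#######@######@#####################@%=*%####@###%-=...==:.::::...=*@@@..
138 +++++-----:-%#####@######@@@%%@@@@@@#######@@@@#@@*+%#@##@##@:.....+-.... =%@@.....::
140 ++++++-----:*@@@@#########@*==+-=%.=@@@###@-.+@@#@@=%@@####@@...:.-+*===#@...........
142 +++++++-----::::+#@#####@##%#####*=.:=*#####@@@####*#@#####@%*==:  =.     ...........
144 +++++++=-------:::*@#############*%@=++*#####
[... 3036 characters left out ...]
::::::::*%%%%%%%%%%%%%%###**++++++++++++++%#%%%%%%%%%%%%%%%%%%%%
214  -*..........::::::::::::::::::..:*%%%%%%%%%%%%%%####*+++++++++#%%%%%%%%%%%%%%%%%%%%%
216 +...........::::::::::::::::::::::::..:**  =###%%%%%%%%###*++++#%%%%%%%%%%%%%%%%%%%%%
218 ..........::::::::::::::::::::::::::::::::      =###%%%%%%%####@%%%%%%%%%%%%*%%%%%%%%
220 ............:::::::::::::::::::::::::::::::          =###%%%%%%%%%%%%%%%%%%%%%%%%%%%%
-58.0 S: tipL,tipR [343.9 194.8] [363.5 202.1] rampR [359.6 190.3] rear R top,bot [346.6 160.4] [340.1 171.2] grip [ 462.9 -206.2  250.7]
-50.0 S: tipL,tipR [344.1 194.1] [363.8 201.4] rampR [358.4 192.1] rear R top,bot [341.4 169.3] [335.4 181.1] grip [ 462.4 -183.5  235.3]
```

In the tool's units: -0.0447 m is -0.447, -0.0292 m is -0.292.

Request:
shift_gripper:
  deltas:
    - {"x": -0.045,"z": -0.03}
    - {"x": -0.095,"z": -0.06}
    - {"x": -0.143,"z": -0.088}
    - {"x": -0.192,"z": -0.114}
    - {"x": -0.242,"z": -0.139}
    - {"x": -0.292,"z": -0.162}
    - {"x": -0.37,"z": -0.192}
    - {"x": -0.447,"z": -0.221}

```text
clock: 32.85
eef_pos: [0.4643, -0.2485, 0.2547]
orientation: [2.192, 2.249, 0.0]
contact_force: [0.6, 4.7, 3.7]
opening: 0.0628
finger_force: 65.2
```

```bash
python3 m.py f19.pkl; python3 asc.py f19.pkl 150 204; python3 chk.py f19.pkl -73|head -1
```

```text
T [424 180] shift 0 0 score 0.98
T [437 249] shift 1 0 score 0.98
S [365 150] shift 0 0 score 0.63
S [415 166] shift 0 0 score 0.99
[0.63031205 4.68783753 3.67484604] [ 1.25431294 -0.11112039 -0.02960414]
avg [-3.800e-02  3.959e+00  5.943e+00  1.263e+00 -3.000e-03 -1.000e-02
  4.640e-01 -2.480e-01  2.550e-01]
150 ++++++++++=------------:==+:.:::::::::::=++++++++++++%*+%@@++=+.-++*..               
152 +++++++++++=------------:==+***=-..:::::..=+++++++++=*****==**%%%+==::-.             
154 ++++++++++++=------------:=+*****%**+=-....:..=++++*******+*%%%%%%%%%%%*+=-::-.      
156 +++++++++++++=------------:=+**********%%*+*:.... -******%%%%%%%%%%%%%%%%%%%%*++-:::.
158 ++++++++++++++=-----------::=****************%%*+*%******%%%%%%%%%%%%%%%%%%%%%%%%%%%*
160 . .:-++++++++++=-------:-:-:=*****************************%%%%%%%%%%%%%%%%%%%%%%%%%%%
162         .-++++++=---=-:=-+**. =%**************************%%%%%%%**%%%%%%%%%%%%%%%%%%
164     .::.
[... 1225 characters left out ...]
%%%%%#--------:.=*.   
192 .......................... =#%%%%%%%*++--=+*******************%=-*%---------=-==-=+++
194         ...................+%%%%%%%%%%%%**********************%-   .:===---:-..+    =
196         -.................:+%%%%%%%%%%%%%%%%************+******%-.      :-::+---   =%
198        :+.................:+%%%%%%%%%%%%%%%%%%%%%%************%=+*-       -=+***  =%%
200       .+..................:+%%%%%%%%%%%##%%%%%%%%%%%%%%*******%*=*.        :=    =%%%
202       =...................:*%%%%%%%%%%#*++=*@#%%%%%%%%%%%%%%%%%%%%%*+=.   .====+%%%%%
-73.0 S: tipL,tipR [343.4 196.1] [363.  203.4] rampR [361.9 187.6] rear R top,bot [356.9 146.6] [350.  154.8] grip [ 464.2 -253.4  270.3]
```

A bright model has appeared in the bin at scene (364–378, 194–202). Swing a little further and check both.

In the tool's units: -0.033 m is -0.33, -0.006 m is -0.06.

Request:
shift_gripper:
  deltas:
    - {"x": -0.05,"z": -0.015}
    - {"x": -0.11,"z": -0.028}
    - {"x": -0.165,"z": -0.038}
    - {"x": -0.22,"z": -0.047}
    - {"x": -0.275,"z": -0.055}
    - {"x": -0.33,"z": -0.06}
    - {"x": -0.33,"z": -0.06}
    - {"x": -0.33,"z": -0.06}

```text
clock: 34.15
eef_pos: [0.4655, -0.2823, 0.2617]
orientation: [2.192, 2.247, -0.0]
contact_force: [-0.2, 3.6, 11.3]
opening: 0.0631
finger_force: 63.2
```

```bash
python3 m.py f20.pkl; python3 asc.py f20.pkl 180 214; python3 - <<'E'
from h import *
import pickle
for f in("f18","f19","f20"):
    T=pickle.load(open(f"{f}.pkl","rb"))[0];im=T["image"]
    g=cv2.cvtColor(im,cv2.COLOR_BGR2GRAY);ch="@#%*+=-:. "
    y=(im[...,2].astype(int)-im[...,0])
    if f!="f19":print(f);print("\n".join("%d "%r+"".join(("o" if y[r,c]>32 and g[r,c]>110 else ch[min(9,int(g[r,c])//25)]) for c in range(330,440)) for r in range(182,262,3)))
E
```

```text
T [424 180] shift 0 0 score 0.98
T [437 249] shift 1 0 score 0.98
S [365 150] shift 0 0 score 0.67
S [415 166] shift 0 0 score 0.99
[-0.16375641  3.59550573 11.26511888] [ 0.94922728  0.23935415 -0.19960417]
avg [-0.489  3.5   11.499  0.995  0.274 -0.157  0.466 -0.282  0.262]
180 .. :*##@#%+.......              :+%%%**************************%%+==*%%*%***%***%**%*
182 :*##@@#+. .....................-+%%%%***************************++=+++*%%*%%*%%*%%**%
184 ##@#%. ......................:-+%%%%%**************************%+=++++*%%%%%*%%******
186 @#+. ......................:-=*%%%%%%%**************************+=+++++*%%%%%**%%%%%%
188 . ........................:==:-=*%%%%%%%*************************%%*+%--==+%%%%%+*%%%
190 .......................... =#%%+=-:-=*%%%%%*********************%%%%#--------:.=*.   
192 .......................... =#%%%%%%%*++--=*********************%-*%---------=-==-=+++
194         ...................+%%%%%%%%%%%
[... 6374 characters left out ...]
##*=+ooooo
245 ************************************************%%%%%%%+===========+==========++++++**+++++++++++*+**+***ooooo
248 ****+******************************************%*%%%%%*+==+++++++**+*+++++++++*++*+***%%%%%%%%%%*ooooooooooooo
251 ***********************************************%%%%%%%*+++++++++*****%%%%%%%%%%%%%***************oooooooooooo+
254 ***********************************************%%%%%%%%%%%%%%***%%********************%%%******%**************
257 **********************************************%%%%%%%%**********%%*****%%********************%*%*%%**%%%%%%%*%
260 **********************************************%%%%%%%%***************%***%%%*%%%%%%**%**%*%**%*%%**%**%%**%%**
```

Both should be out. Ease off the rim slightly to weigh what the gripper still holds.

In the tool's units: -0.006 m is -0.06, -0.003 m is -0.03.

Request:
shift_gripper:
  deltas:
    - {"z": -0.03}
    - {"z": -0.06}
    - {"z": -0.06}
    - {"z": -0.06}

```text
clock: 34.95
eef_pos: [0.4644, -0.2811, 0.2657]
orientation: [-2.192, -2.25, 0.001]
contact_force: [-0.3, -0.1, -1.3]
opening: 0.0627
finger_force: 66.2
```

```bash
python3 m.py f21.pkl|tail -1
```

```text
avg [ 0.19  -0.013 -1.53   0.015  0.02   0.013  0.465 -0.281  0.266]
```

Request:
shift_gripper:
  deltas:
    - {"z": -0.02}
    - {"z": -0.02}

```text
clock: 35.5
eef_pos: [0.465, -0.2809, 0.2683]
orientation: [2.192, 2.25, 0.0]
contact_force: [0.1, -0.7, -2.0]
opening: 0.0628
finger_force: 66.1
```

```bash
python3 m.py f22.pkl|tail -1
```

```text
 -2.81e-01  2.68e-01]
```

With about 2 N on the gripper and no contact, the pan is empty. Swing it back down about the rim.

In the tool's units: 0.1218 m is 1.218, 0.1091 m is 1.091.

Request:
shift_gripper:
  deltas:
    - {"x": 0.165,"z": 0.04}
    - {"x": 0.332,"z": 0.083}
    - {"x": 0.497,"z": 0.136}
    - {"x": 0.656,"z": 0.204}
    - {"x": 0.809,"z": 0.285}
    - {"x": 0.955,"z": 0.38}
    - {"x": 1.091,"z": 0.486}
    - {"x": 1.218,"z": 0.604}

```text
clock: 36.8
eef_pos: [0.4617, -0.1589, 0.2072]
orientation: [2.192, 2.249, -0.001]
contact_force: [0.5, -7.0, -3.8]
opening: 0.0629
finger_force: 66.9
```

```bash
python3 m.py f23.pkl; python3 asc.py f23.pkl 150 214
```

```text
T [424 180] shift 0 0 score 0.99
T [437 249] shift 0 0 score 0.99
S [365 150] shift 0 0 score 1.00
S [415 166] shift 0 0 score 1.00
[ 0.51198061 -6.96286825 -3.79095671] [-1.44401628 -0.05116905 -0.14929948]
avg [ 0.608 -0.987 -0.576 -0.407 -0.191  0.111  0.462 -0.158  0.208]
150 =%@#####@@-:*@@######################@@%%%%%####%%#@.     . -=+=+++*..               
152 =%@#####@@*%@########################@@+*%##########. .  :-=+*%*+=-::-    ..         
154 =%@#####@########@@@@@############@@##@%-+#####@#%@%==+=+*+*%%%%%%%%%%*+=-::  ..  .  
156 =+#####@%#####@#@%::-**#@@@#####@% -@@@@% -@@#####@+==+=*%%%%%%%%%%%%%%%%%%%*+=-:::. 
158 ++-%@@@@#####@@@%---::::::+@@@###*+%@#@@% -@@####@%+=*%%%%%%%%%%%%%%%%%%%%%%%%%%%%%+=
160 . .:-++%@####@@-:------:-:-:+#@#######@@=+#@####@@%%%%%%%%%%%%%%%%%%%%%%%%%%%%%%%%%%%
162         =@@@##@@*---=-:=-+*+ =@@#####@#@@########@%%%%%%%%%%%%%%***%%%%%%%%%%%%%%%%%%
164     .:. -#+*#@@@%=--+-. .:.    =@@@@-*
[... 1507 characters left out ...]
...........-*%%*%****************************%-           :=-+**=  :=*
200       .+..................:*%%****%%%%%**********************%++++         -=    :=*%
202       =...................-*%%*%**%***#=+-*%%**************+%%*+=-:::.    .===++:=*%%
204      -+...................-*%%*%***%**#+++++++*%%*****%%%%%%%%%%%%%*++-::=+-===-=*%%*
206     -+....................-*%**%******%+===++++++++*#@@#%%%%%%%%%%%%%%%%%*==:-=+%%*%%
208    :+.....................=*%%********#====++++++++++++++*#@#%%%%%%%%%%%%%%%%%%%+*%%%
210   :*......................=%%*%%******%##+==++++++++++++++++==+#%%%*%%%%%%%%%%%%%%%%%
212  .=................:::::...:+%%%%%%%%*%%%%%###*==++++++++++++=+#%%%%***%%%%%%%%%%%%%%
```

In the tool's units: 0.1236 m is 1.236, 0.1065 m is 1.065.

Request:
shift_gripper:
  deltas:
    - {"x": 0.106,"z": 0.134}
    - {"x": 0.205,"z": 0.275}
    - {"x": 0.295,"z": 0.422}
    - {"x": 0.373,"z": 0.575}
    - {"x": 0.437,"z": 0.733}
    - {"x": 0.487,"z": 0.897}
    - {"x": 0.523,"z": 1.065}
    - {"x": 0.544,"z": 1.236}

```text
clock: 38.1
eef_pos: [0.4603, -0.1045, 0.0829]
orientation: [2.192, 2.251, 0.0]
contact_force: [1.7, -0.7, 1.0]
opening: 0.0616
finger_force: 64.8
```

```bash
python3 m.py f24.pkl; python3 asc.py f24.pkl 176 236
```

```text
T [424 180] shift 0 0 score 0.99
T [437 249] shift 0 0 score 0.99
S [365 150] shift 0 0 score 1.00
S [415 166] shift 0 0 score 1.00
[ 1.67528142 -0.70789311  0.97031678] [-0.57106529 -0.19483634  0.12939145]
avg [-0.317  0.775  0.013  0.02  -0.015 -0.016  0.46  -0.104  0.084]
176 @#*++++++++++++++++++++*#@@@      .-*%%%%%%%%%%%%%%%%%%%%%%%%%%%%%**********%********
178 ##@@#%**+++++++++++*%##@##@@ .:. :=*%%%%%%%%%%%%%%%%%%%%%%%%%%%%%****%********%******
180 ########@#@###############@@    :=*%%%%%%%%%%%%%%%%%%%%%%%%%%%%%%%%%%%****%**********
182 ##########################@@  ::=%%%%%%%%%%%%%%%%%%%%%%%%%%%%%%%+==++*%%*%*********%*
184 ##########################@@ ::=%%%%%%%%%%%%%%%%%%%%%%%%%%%**%%====+++*%%******%*****
186 ##########################@@:-+%%%%%%%%%%%%%%%%%%%%%%%%%%*******+=+++++*%%***********
188 ##########################@#:-*##%%%%%%%%%%%%%%%%%%%%%%*********%%%*+%-==*%%%%%%%%%%%
190 ##########################@#%*+=-::=*%%%%%
[... 1323 characters left out ...]
*****############@@@==*%********%%   =###%%%%%%%%************%%%%%%%%%
222 @@@@#************%*:*@########@@%-+*********%%%        ..+%%%%%%%*********%*%%%%%%%%*
224 @@#***********=*%-:-*%#@###@@@+=+************==++++********%%%%%%***********%%%%%%%+=
226 @*******%**%=*%-:::+%**####@:-+*************************======+*%%%%%%******%%%%*==++
228 .:+*********-:::--:=*+*#@##@***************************=======+.....+#%%%%**%%*==++++
230 .:**************+-:=*+%####@************************========+.......... .+%%*+=++++**
232 :-*****************%*+%#@@#%*******************************:::::..::...:::...=+****%*
234 .-*****************%*+*##*******************************:::::::::::::::::::+*+***++++
```

The empty pan (bright bare floor) is level and hooked on the rim, held firmly at the rear. Lift it off, back away and set it down.

Request:
shift_gripper:
  deltas:
    - {"z": -0.06}
    - {"z": -0.14}
    - {"z": -0.24}
    - {"z": -0.34}
    - {"z": -0.4}
    - {"x": 0.1,"z": -0.4}
    - {"x": 0.25,"z": -0.4}
    - {"x": 0.45,"z": -0.4}

```text
clock: 39.4
eef_pos: [0.4588, -0.063, 0.1244]
orientation: [2.194, 2.245, -0.005]
contact_force: [-0.2, -8.2, -3.6]
opening: 0.0612
finger_force: 65.9
```

Request:
shift_gripper:
  deltas:
    - {"x": 0.2}
    - {"x": 0.4}
    - {"x": 0.6}
    - {"x": 0.75}
    - {"x": 0.85}
    - {"x": 0.9}
    - {"x": 0.9,"z": 0.1}
    - {"x": 0.9,"z": 0.2}

```text
clock: 40.4
eef_pos: [0.4567, 0.0308, 0.1039]
orientation: [-2.192, -2.25, -0.001]
contact_force: [-0.7, 0.3, 1.3]
opening: 0.061
finger_force: 67.6
```

```bash
python3 m.py f25.pkl; python3 asc.py f25.pkl 170 260
```

```text
T [424 180] shift 5 8 score 0.78
T [437 249] shift 7 -1 score 0.78
S [365 150] shift 0 0 score 0.48
S [415 166] shift 0 0 score 0.94
[-0.72069006  0.29816875  1.34289955] [-0.07512017  0.01517696 -0.07132916]
avg [-0.853  0.569  0.025 -0.074  0.104 -0.101  0.457  0.031  0.104]
170  ...:..     .... ... :....     .....-*+*%%%%*+=-:.:.      .....       .:    :.       
172  ..         .. ...  ...          -***%%%%%%%%%%%%%*+=-::    ....     .:.   :...-. -::
174  ...             . ......     :+=*%%%%%%%%%%%%%%%%%%%%%%*+-:::.     .:-    .......:::
176 .        :+**.             :==*%%%%%%%%%%%%%%%%%%%%%%%%%%%%%%*+=-::-=+**  .........::
178 ....  :=%@@      ....   .=+*%%%%%%%%%%%%%%%%%%%%%%%%%%%%%%%%%%%%%%%*+=::: ...........
180 .. :*##@#%=.......   .-++*%%%%%%%%%%%%%%%%%****%%%%%%%%%%%%%%%%%%%%%
[... 2827 characters left out ...]
******++**%%%%%%%%%%%%%%%%%%%%%%%%%*%%%%%%%%%%%%*+++***%+==++++++++++=
246 +*****************************%%%%%%%%%%%%%%%%%%%%%%%%%%%%%%%*******%+=+++++++++++==+
248 **********************************%%%%%%%%%%%%%%%%*%%%%%%%%*******#+==++++===+++==+++
250 *********+*****************************%%%%%%%%%%%%%%%%%%*++****%+==+++=+==++++=+++==
252 *************************************%:.:::*%%%%%%*%%%%*******++===+++++++++==+++====
254 ***********************************%:::::::::..+#%%%%*******+===++++++++++==+++===++=
256 *********************************%:::::::::::::::.:=******+====+++==++++==+++========
258 *******************************::::::::::::::::::=******+===++++==++++==++++======+++
```

The hook didn't clear: Fy was -8 N and the bin was dragged along with the pan. I need to establish the state before doing anything else.

```bash
python3 - <<'E'
from h import *
import pickle
T,S,W,q=pickle.load(open("f25.pkl","rb"));T0,S0,_=pickle.load(open("f0.pkl","rb"))
ch="@#%*+=-:. "
def show(f,r0,r1,c0,c1,sr,sc):
    g=cv2.cvtColor(f["image"],cv2.COLOR_BGR2GRAY)
    print("\n".join("%d "%r+"".join(ch[min(9,int(x)//25)] for x in g[r,c0:c1:sc]) for r in range(r0,r1,sr)))
print("scene 240-390");show(S,170,310,235,395,4,2)
print("top 190-450");show(T,165,275,190,450,4,2)
# bin shift by template of old model patch+floor in top
p=(387,220)
t=T0["image"][212:250,385:418];o=T["image"][180:275,280:430]
r=cv2.matchTemplate(o,t,cv2.TM_CCOEFF_NORMED);_,v,_,l=cv2.minMaxLoc(r);print("old model shift px",l[0]+280-385,l[1]+180-212,v)
t=T0["image"][172:192,405:440]  # back-left corner
r=cv2.matchTemplate(T["image"][150:230,280:450],t,cv2.TM_CCOEFF_NORMED);_,v,_,l=cv2.minMaxLoc(r);print("corner A shift",l[0]+280-405,l[1]+150-172,v)
t=T0["image"][236:260,415:445]
r=cv2.matchTemplate(T["image"][200:275,280:450],t,cv2.TM_CCOEFF_NORMED);_,v,_,l=cv2.minMaxLoc(r);print("corner B shift",l[0]+280-415,l[1]+200-236,v)
E
```

```text
scene 240-390
170 +*++:::::=++*##%%%%%%%%%%%%%%#   ...   ....:..  ...**%%+-..   ..    :  .    -###
174 +=::::::::-=*%%%%%%%%%%%%%%%%#   ..      ....   +*%%%%%%%%%%%+::   :  ....:=*%##
178 :::-::::-*+++*%%%%%%%%%%%%%%%%:.... =@   ..  =*%%%%%%%%%%%%%%%%%%%*=: .....:***%
182 ::::-+*=++++%%%**%%%%%%%%**%%# . *#@+ ... =+%%%%%%%%%%****%%%%%%%%%%%%%%+-::...+
186 :+*++++++=++=#%##%%%%%%%%#####:#@#......-%%%%%%%%%%%%%********%%%%***%%%%%%%%+%.
190 ::::**+++++++%+%###%%######+%@  .......=%%%%%%%%%%%%%%%******************%==%%..
194 =-::::::+*+++*#@*+++++++++#@#@       :=%%%%%%%%%%%%%%%%****************%=+%%%#..
198 ::::::::::::=%###############@      .*%%%%%%%%%%%%%%%%%*************%*=*%%%%%#..
202 :::::::-::- +%###############@     :*%%%%%%%%%%%%%%# .=%%*********%==%%%%%%%*=..
206 ::::::::+*%*+%###############@    -%%%%%%%%%%%%%%#     ..  #%%****-%%%%%%%*%%...
210 -:::-*+++@#@%###############@.   *-:*%%%%%%%%%%%*** .:...  ..:* :=%%%%%%*%%%%...
214 :+*:-*+++%###################-   *%%%%+::::.+****---- .      :-:=%%%%%*%%%%%#...
218 ::::::::==@#*@@+@###########%%:. **%=+*:.:=:::::.  ..      -+*
[... 5104 characters left out ...]
=-----=+++**%***********************
261 %%#*-*%%##%##==*****%*%*%%**********%+===============***%========++++===+=+**%*%%%***%********************************************
265 %#%#%%%%%###%--*******************=---===============++%*********%%%%*%%********************************************%*************
269 %%%%##%%##%+=-+*********************-----=============*%%%***************%****************************************************%*%*
273 %####===----=--+*********************--=+++**%%*************%****************************************************************%****
old model shift px -49 9 0.6345161199569702
corner A shift -53 8 0.8406575918197632
corner B shift -50 6 0.7427996397018433
```

```bash
cat > binpos.py <<'E'
from h import *
import pickle
T0=pickle.load(open("f0.pkl","rb"))[0];T=ctrl.grab_frame("top")
# bin features: back corners top (z=.125), old model (z~.02), red block
out=[]
for n,(r0,r1,c0,c1),z in(("A",(172,192,405,440),.125),("B",(236,260,415,445),.125),("old",(212,250,385,418),.02),("red",(190,212,395,418),.02)):
    t=T0["image"][r0:r1,c0:c1]
    r=cv2.matchTemplate(T["image"][150:280,280:460],t,cv2.TM_CCOEFF_NORMED);_,v,_,l=cv2.minMaxLoc(r)
    # subpixel
    def sp(a,b,c):
        d=a-2*b+c;return 0 if d==0 else .5*(a-c)/d
    x,y=l;dx=sp(*r[y,x-1:x+2]) if 0<x<r.shape[1]-1 else 0;dy=sp(*r[y-1:y+2,x]) if 0<y<r.shape[0]-1 else 0
    c=np.array([(c0+c1)/2,(r0+r1)/2]);m=np.array([x+280+dx-c0,y+150+dy-r0])
    print(n,"px",m.round(1),"score %.2f"%v,"move mm",((plane(T,c+m,z)-plane(T,c,z))*1e3)[:2].round(1))
print(ctrl.state()["contact_force"],ctrl.state()["eef_pos"])
E
python3 binpos.py
```

```text
A px [-52.9   8. ] score 0.84 move mm [ -3.6 134.3]
B px [-50.    6.3] score 0.74 move mm [  0.5 122.1]
old px [-48.8   9.1] score 0.63 move mm [ -7.6 134. ]
red px [-115.    58.9] score 0.63 move mm [-118.9  330.5]
[-0.29747856 -0.07667021 -1.15491049] [0.45677224 0.03055378 0.10427286]
```

The bin was dragged about 130 mm in +y, but the pan is still hooked to it. I'll push it back with the heel along the same line, watching the force.

In the tool's units: -0.072 m is -0.72, -0.068 m is -0.68.

Request:
shift_gripper:
  deltas:
    - {"x": -0.05}
    - {"x": -0.12}
    - {"x": -0.22}
    - {"x": -0.34}
    - {"x": -0.46}
    - {"x": -0.58}
    - {"x": -0.68}
    - {"x": -0.72}

```text
clock: 41.75
eef_pos: [0.4594, -0.0388, 0.1046]
orientation: [-2.189, -2.251, -0.007]
contact_force: [-0.4, 13.0, 1.8]
opening: 0.0612
finger_force: 68.9
```

```bash
python3 binpos.py
```

```text
A px [-28.2   4.8] score 0.88 move mm [-3.3 71.9]
B px [-26.8   4.1] score 0.86 move mm [-1.5 65.9]
old px [-26.   5.] score 0.79 move mm [-4.4 71.8]
red px [-25.5   4.1] score 0.71 move mm [-2.3 71.2]
[ 0.41197436 10.74801213  1.56317249] [ 0.45945434 -0.03919184  0.10456727]
```

In the tool's units: -0.069 m is -0.69, -0.066 m is -0.66.

Request:
shift_gripper:
  deltas:
    - {"x": -0.1}
    - {"x": -0.2}
    - {"x": -0.3}
    - {"x": -0.4}
    - {"x": -0.5}
    - {"x": -0.59}
    - {"x": -0.66}
    - {"x": -0.69}

```text
clock: 42.8
eef_pos: [0.4609, -0.1075, 0.1043]
orientation: [-2.188, -2.251, -0.006]
contact_force: [-0.6, 12.3, 2.6]
opening: 0.0612
finger_force: 68.9
```

```bash
python3 binpos.py
```

```text
A px [-0.8  0.7] score 0.97 move mm [-1.5  2.4]
B px [-1.4  0.7] score 0.95 move mm [-1.3  3.6]
old px [-1.1  1. ] score 0.93 move mm [-2.4  3.4]
red px [-0.9  0.6] score 0.94 move mm [-1.5  2.7]
[-0.57669333 10.66175687  0.31337745] [ 0.46088748 -0.10777516  0.10432042]
```

In the tool's units: -0.003 m is -0.03, 0.004 m is 0.04.

Request:
shift_gripper:
  deltas:
    - {"x": -0.03}
    - {"x": -0.03}
    - {"x": 0.01}
    - {"x": 0.04,"z": 0.02}
    - {"x": 0.04,"z": 0.02}

```text
clock: 43.48
eef_pos: [0.4601, -0.1072, 0.102]
orientation: [2.193, 2.25, -0.001]
contact_force: [0.2, -0.8, -1.4]
opening: 0.0611
finger_force: 67.3
```

Request:
shift_gripper:
  deltas:
    - {"x": 0.01,"z": 0.08}
    - {"x": 0.021,"z": 0.172}
    - {"x": 0.025,"z": 0.26}
    - {"x": 0.027,"z": 0.346}
    - {"x": 0.024,"z": 0.43}
    - {"x": 0.018,"z": 0.519}
    - {"x": 0.008,"z": 0.6}
    - {"x": -0.006,"z": 0.67}

```text
clock: 44.48
eef_pos: [0.4602, -0.1073, 0.0345]
orientation: [-2.192, -2.25, 0.0]
contact_force: [-0.9, -0.4, 0.2]
opening: 0.061
finger_force: 64.5
```

```bash
python3 binpos.py
```

```text
A px [0.1 0.4] score 0.98 move mm [-1.  0.]
B px [-0.2  0.5] score 0.95 move mm [-1.2  0.8]
old px [-0.   0.9] score 0.93 move mm [-2.3  0.4]
red px [-0.   0.2] score 0.97 move mm [-0.5  0.2]
[ 0.69563052 -0.4539032  -0.14597741] [ 0.45989364 -0.10741995  0.0339708 ]
```

The bin is back within about 1 mm. Finish lowering the rear.

Request:
shift_gripper:
  deltas:
    - {"x": -0.01,"z": 0.04}
    - {"x": -0.018,"z": 0.08}
    - {"x": -0.026,"z": 0.12}
    - {"x": -0.026,"z": 0.12}

```text
clock: 45.02
eef_pos: [0.4612, -0.108, 0.0244]
orientation: [2.191, 2.251, 0.003]
contact_force: [-5.5, 6.4, 20.1]
opening: 0.0605
finger_force: 80.9
```

Request:
shift_gripper:
  deltas:
    - {"x": -0.006,"z": 0.02}
    - {"x": -0.012,"z": 0.04}
    - {"x": -0.012,"z": 0.04}

```text
clock: 45.4
eef_pos: [0.4625, -0.1076, 0.0224]
orientation: [2.185, 2.254, 0.005]
contact_force: [-9.1, 10.5, 48.8]
opening: 0.0609
finger_force: 90.3
```

Request:
shift_gripper:
  deltas:
    - {"x": -0.006,"z": 0.02}
    - {"x": -0.012,"z": 0.04}
    - {"x": -0.012,"z": 0.04}

```text
clock: 45.78
eef_pos: [0.4627, -0.1076, 0.0215]
orientation: [2.183, 2.255, 0.003]
contact_force: [-21.5, 16.1, 99.5]
opening: 0.0606
finger_force: 97.7
```

```bash
python3 m.py f26.pkl|tail -2; python3 asc.py f26.pkl 176 240
```

```text
avg [-2.1805e+01  1.6168e+01  9.9133e+01  2.4650e+00  5.8850e+00  8.5000e-02
  4.6300e-01 -1.0800e-01  2.1000e-02]
176 *%#%%%%%%%%%%%%%%%%%%%%%%%%#      :-+%%%%%%%%%%%%%%%%%%%%%%%%%%%%********************
178 %%%%%%%%%%%%%%%%%%%%%%%%%%%# .:. :-+%%%%%%%%%%%%%%%%%%%%%%%%%%%%%********************
180 %%%%%%%%%%%%%%%%%%%%%%%%%%%#=   .-*%%%%%%%%%%%%%%%%%%%%%%%%%%%%%%%%%%%***************
182 %%%%%%%%%%%%%%%%%%%%%%%%%%%##..:=*%%%%%%%%%%%%%%%%%%%%%%%%%%%%%%+==+++*%*************
184 %%%%%%%%%%%%%%%%%%%%%%%%%%%%*.:=%%%%%%%%%%%%%%%%%%%%%%%%%%%%%%%====+++*%%************
186 *%%%%%%%%%%%%%%%%%%%%%%%%%%%%-=%%%%%%%%%%%%%%%%%%%%%%%%%%*******+=+++++*%%***
[... 1648 characters left out ...]
#########@=*%%###%%%#@:::.=*%*****++*****=+*%%%%*****%%%%%%%%%%%%%%%==
226 ##@@%*#@@@@#########@###@#*%#########:-:+%*************=======*%%%%%%%%%%%%*%%%%%***+
228 ##@+:::::.=%@@####@+*###@@%%####@##@=.=*%************=======+:::...:*%%%%%%%%%%*****+
230 ##@@+::::::+*%#@####@@@##@-+########**********************%:::::::::::::=*%%%********
232 #@@@+::::=****%#########@@*#@#####@#********************:::::::::::::::::::.:+*****%*
234 @@@@+.-:+%*****%@@@###+%@@########@*****+*************:::::::::::::::::::::+*****++++
236 @@@@==+******+*%:=#@@@**#########@#****************:::::::::::::::::::::-+*****+=+=++
238 @@@@%*********%:::=#@###########@@%**************:::::::::::::::::::::-+*****+=+==+++
```

That's too hard a press at 99 N. Back off right away, then open.

Request:
shift_gripper:
  deltas:
    - {"x": 0.012,"z": -0.04}
    - {"x": 0.028,"z": -0.12}
    - {"x": 0.028,"z": -0.12}

```text
clock: 46.45
eef_pos: [0.4612, -0.1091, 0.0275]
orientation: [2.191, 2.25, 0.003]
contact_force: [0.9, 3.1, -0.8]
opening: 0.0607
finger_force: 80.9
```

Request:
shift_gripper:
  deltas:
    - {}
    - {}
    - {}
  finger_gap: 0.085

```text
clock: 46.82
eef_pos: [0.4599, -0.1098, 0.0267]
orientation: [-2.193, -2.249, 0.001]
contact_force: [0.5, -1.0, -0.6]
opening: 0.0852
finger_force: 0.0
```

Request:
shift_gripper:
  deltas:
    - {"z": -0.3}
    - {"z": -0.6}
    - {"z": -0.85}
    - {"z": -0.85}

```text
clock: 47.32
eef_pos: [0.4615, -0.11, 0.1134]
orientation: [2.191, 2.247, 0.002]
contact_force: [0.2, -1.2, -0.4]
opening: 0.0851
finger_force: 0.0
```

```bash
python3 - <<'E'
from h import *
import pickle
W=ctrl.grab_frame("wrist");s=ctrl.state();pickle.dump((W,s),open("f27.pkl","wb"))
g=cv2.cvtColor(W["image"],cv2.COLOR_BGR2GRAY);ch="@#%*+=-:. ";print(s["eef_pos"])
print("\n".join("%d "%r+"".join(ch[min(9,int(x)//25)] for x in g[r,210:430:2]) for r in range(120,330,6)))
th=np.radians(16.9);u=np.array([.026,-.9997,0]);l=np.array([.9997,.026,0]);H=np.array([.4655,-.3034,.085])
def P(x,y,z):
    X=(x-125.5)/1e3;Z=(z-27.5)/1e3
    return H+u*(X*np.cos(th)-Z*np.sin(th))+l*y/1e3+np.array([0,0,X*np.sin(th)+Z*np.cos(th)])
for q in((-76,33,34),(-76,-33,34),(10,33,34),(10,-33,34)):print(q,proj(W,P(*q)))
print(tool(np.array([.4630,-.1955,.03])-s["eef_pos"]))
E
python3 binpos.py
```

```text
[ 0.46056338 -0.10990813  0.11229049]
120 %::::-::::::::::::::::::--::::::::::::::::::::::::::::::::::::::::------------:::---:::::-:-::-:::--::-:------
126 %=:::::::::::::::::::::::-::::::::::::::::::::::::::::::::::::::::-----:-------:-::::::-:----::::-:-:-::------
132 %+::-::::::::::::::::::::-:::::::::::::::::::::::::::::::::::::::------:::--:::-:-:::::::--:::::::---:::-----:
138 %*::::::::::::::::::-::::-:::::::::::::::::::::::::::::::::::::::-----::::--:::----:::::----::-:-:--:---:----:
144 %%-:::::-::::::::::::::::--::::::::::::::::::::::::::::::::::::::--------::-::::-:::-::------::::--::::-----::
150 %%=::::::::::::::::::::::-:::::::::::::::::::::::::::::::::::::::----:--::::::--:-::::--------::-----------:::
156 %%+::::::::::::::::::::::-:::::::::::::::::::::::::::::::::::::::---
[... 3035 characters left out ...]
8 @@@@%***+-==--=----==--=---==---%%%%+--=------------------------------=%%+%%==------------------==:::-:-:::%@@
324 @@@*****+-==-------==--=---===--%*%%+-==--=---------------------------=%%+%%=+-----------:-:::::-::::-:-::::-@
(-76, 33, 34) [365.10344994 208.45838142]
(-76, -33, 34) [273.58840465 208.5228734 ]
(10, 33, 34) [365.15637896 327.60198937]
(10, -33, 34) [273.69570425 327.71911558]
[-0.08557654  0.00018285  0.08234229]
A px [0.1 0.4] score 0.98 move mm [-0.9  0. ]
B px [-0.2  0.5] score 0.95 move mm [-1.2  0.8]
old px [-0.   0.9] score 0.93 move mm [-2.3  0.4]
red px [-0.   0.2] score 0.96 move mm [-0.6  0.2]
[0.03734094 0.67081915 0.58774565] [ 0.45992593 -0.10973428  0.11161831]
```

The pan is hooked exactly as predicted, empty, and the bin is in place. Grip at the balance point.

Request:
shift_gripper:
  deltas:
    - {"x": -0.4}
    - {"x": -0.75,"z": 0.1}
    - {"x": -0.856,"z": 0.4}
    - {"x": -0.856,"z": 0.7}
    - {"x": -0.856,"z": 0.84}
    - {"x": -0.856,"z": 0.84}

```text
clock: 48.18
eef_pos: [0.4616, -0.1943, 0.027]
orientation: [-2.19, -2.249, 0.002]
contact_force: [0.3, 0.4, 0.6]
opening: 0.085
finger_force: 0.0
```

Request:
shift_gripper:
  deltas:
    - {}
    - {}
    - {}
    - {}
    - {}
  finger_gap: 0.05

```text
clock: 48.8
eef_pos: [0.4635, -0.1951, 0.0292]
orientation: [2.191, 2.249, 0.001]
contact_force: [-0.4, 1.0, 6.8]
opening: 0.0653
finger_force: 66.4
```

Request:
shift_gripper:
  deltas:
    - {"z": -0.1}
    - {"z": -0.25}
    - {"z": -0.4}
    - {"z": -0.55}
    - {"z": -0.55}
    - {"z": -0.55}

```text
clock: 49.55
eef_pos: [0.4623, -0.1952, 0.083]
orientation: [-2.193, -2.25, 0.0]
contact_force: [-0.1, -0.4, -2.1]
opening: 0.0649
finger_force: 69.2
```

```bash
python3 m.py f28.pkl; python3 asc.py f28.pkl 150 214
```

```text
T [424 180] shift 0 0 score 0.98
T [437 249] shift 0 0 score 0.96
S [365 150] shift 0 0 score 0.99
S [415 166] shift 0 0 score 0.99
[-0.05446554 -0.40813203 -2.12182863] [ 0.04212713 -0.00578807  0.03150454]
avg [ 0.173  0.256 -1.862  0.021  0.007  0.012  0.462 -0.195  0.083]
150 ++++++++++=------:*#%%+=*%%%%%%%%%%%%%%%%%%%%%%%#-        . -+=-+++*..               
152 +++++++++++=-----:+###%%***%%*********%%%%%%%%%##+ .. .  :==+**%*+=::-    ..         
154 ++++++++++++=----::*%*%####%%%%%%%%%%%%%%%%######*==++++=+*+*%%%%%%%%%*++-::  ..  .. 
156 +++++++++++++=----:+@##%%%*#%##########%#######%===++==*+*%%%%%%%%%%%%%%%%%%*+=-:::. 
158 +++++++++++++
[... 1802 characters left out ...]
.*#*%#@@%+*%*****%*%:*@################@#*+-:.   .        :=:-+** .-=*
200       .+........*%*#@@#********=*-:::-%@@##%##########@%%%%%%%*==*         :+    :+%%
202       =........:***#@********+*%-:---::*@############@@*%%%%%%%%=---.      -====-=%%%
204      -+........:**%=+******%-*-::--::::=%@#########@@%%%%%%%%%%%%%%*++--:=+===+-=%%%*
206     -+..........+--*%*****=+%-:::+******#@@@######@#%##%%%%%%%%%%%%%%%%%*++=--=*%%%%%
208    :+............=*********************%***#@###%**+++++*#@##%%%%%%%%%%%%%%%%%%%%%%%%
210   :*...........=***********************%**%#@@@#**+++++++++++*%@%%%%%%%%%%%%%%%%%%%%+
212  .=..........-*************************%*+%###@%+++++++++++++++#%%%%%%%%%%%%%%%%%%%%%
```

The pan is free of the rim (torque about 0, weight about 2 N). Move it back over the open bench.

In the tool's units: 0.13 m is 1.3, 0.065 m is 0.65.

Request:
shift_gripper:
  deltas:
    - {"x": 0.1}
    - {"x": 0.35}
    - {"x": 0.65}
    - {"x": 1}
    - {"x": 1.3}
    - {"x": 1.5,"z": 0.1}
    - {"x": 1.6,"z": 0.25}
    - {"x": 1.6,"z": 0.35}

```text
clock: 50.85
eef_pos: [0.458, -0.0336, 0.0476]
orientation: [-2.189, -2.252, -0.0]
contact_force: [0.2, 0.4, -2.5]
opening: 0.0646
finger_force: 69.2
```

```bash
python3 binpos.py
```

```text
A px [0.1 0.4] score 0.98 move mm [-0.9  0. ]
B px [-0.2  0.5] score 0.95 move mm [-1.2  0.7]
old px [0.  0.9] score 0.93 move mm [-2.3  0.4]
red px [-0.   0.2] score 0.97 move mm [-0.6  0.2]
[ 0.49110063  0.05060555 -2.33266747] [ 0.45744673 -0.03455847  0.04670157]
```

Request:
shift_gripper:
  deltas:
    - {"z": 0.1}
    - {"z": 0.18}
    - {"z": 0.24}
    - {"z": 0.28}
    - {"z": 0.32}
    - {"z": 0.32}

```text
clock: 51.65
eef_pos: [0.4596, -0.0371, 0.0165]
orientation: [2.193, 2.246, -0.001]
contact_force: [-0.1, -5.1, 6.0]
opening: 0.0651
finger_force: 70.5
```

Request:
shift_gripper:
  deltas:
    - {"x": -0.04,"z": 0.03}
    - {"x": -0.06,"z": 0.06}
    - {"x": -0.07,"z": 0.09}
    - {"x": -0.07,"z": 0.09}

```text
clock: 52.15
eef_pos: [0.4596, -0.0421, 0.0072]
orientation: [2.192, 2.249, 0.002]
contact_force: [2.2, 0.2, 3.3]
opening: 0.0649
finger_force: 70.3
```

Request:
shift_gripper:
  deltas:
    - {"x": -0.01,"z": 0.02}
    - {"x": -0.01,"z": 0.03}
    - {"x": -0.01,"z": 0.03}

```text
clock: 52.52
eef_pos: [0.4594, -0.0431, 0.0047]
orientation: [2.191, 2.249, 0.001]
contact_force: [1.6, 1.3, 11.5]
opening: 0.0648
finger_force: 71.4
```

In the tool's units: 0.001 m is 0.01.

Request:
shift_gripper:
  deltas:
    - {"z": 0.01}
    - {"z": 0.01}

```text
clock: 52.78
eef_pos: [0.4594, -0.0431, 0.0045]
orientation: [2.191, 2.249, 0.0]
contact_force: [-1.7, 0.5, 26.7]
opening: 0.0647
finger_force: 73.3
```

Request:
shift_gripper:
  deltas:
    - {}
    - {}
    - {}
  finger_gap: 0.085

```text
clock: 53.15
eef_pos: [0.4578, -0.0434, 0.0027]
orientation: [-2.192, -2.249, 0.002]
contact_force: [-0.2, -0.6, -0.4]
opening: 0.0853
finger_force: 0.0
```

Request:
shift_gripper:
  deltas:
    - {"z": -0.3}
    - {"z": -0.8}
    - {"z": -1.3}
    - {"x": 0.2,"z": -1.6}
    - {"x": 0.6,"z": -1.7}
    - {"x": 1.1,"z": -1.7}
    - {"x": 1.4,"z": -1.7}
    - {"x": 1.4,"z": -1.7}

```text
clock: 54.15
eef_pos: [0.4544, 0.0993, 0.173]
orientation: [-2.186, -2.255, -0.001]
contact_force: [0.3, -0.8, -0.7]
opening: 0.0849
finger_force: 0.0
```

```bash
python3 m.py f29.pkl|tail -2; python3 binpos.py; python3 - <<'E'
from h import *
import pickle
T,S,W,q=pickle.load(open("f29.pkl","rb"));ch="@#%*+=-:. "
def show(f,r0,r1,c0,c1,sr,sc):
    im=f["image"];g=cv2.cvtColor(im,cv2.COLOR_BGR2GRAY);y=im[...,2].astype(int)-im[...,0]
    print("\n".join("%d "%r+"".join("o" if y[r,c]>32 and g[r,c]>110 else ch[min(9,int(g[r,c])//25)] for c in range(c0,c1,sc)) for r in range(r0,r1,sr)))
show(T,190,270,215,440,3,2)
print("wrist");show(W,100,300,150,470,8,3)
T0=pickle.load(open("f0.pkl","rb"))[0]
for n,(r0,r1,c0,c1) in(("tape",(180,220,155,198)),("box",(172,205,198,238)),("slab",(143,192,292,350)),("bowl",(184,232,440,492)) ):
    t=T0["image"][r0:r1,c0:c1];r=cv2.matchTemplate(T["image"][r0-8:r1+8,c0-8:c1+8],t,cv2.TM_CCOEFF_NORMED);_,v,_,l=cv2.minMaxLoc(r);print(n,l[0]-8,l[1]-8,"%.2f"%v)
E
```

```text
[ 0.27920436 -0.78340921 -0.67123482] [-0.02300618 -0.00272605 -0.01004875]
avg [ 0.088 -0.199 -0.134  0.002  0.004 -0.005  0.455  0.095  0.173]
A px [0.1 0.4] score 0.98 move mm [-1.  0.]
B px [-0.2  0.5] score 0.95 move mm [-1.2  0.7]
old px [0.  0.9] score 0.93 move mm [-2.3  0.4]
red px [-0.   0.2] score 0.97 move mm [-0.6  0.2]
[ 0.10957382 -0.52890536 -0.41033199] [0.45497608 0.09573729 0.17294862]
190 .::::o++++ooooooooooooooooooooooooooooooooooooooooooooooooooooooooooo+++**%%%%%%%%%%%%%%%%%%%%%%%%%%%%%=**+::::oo
193 .:::o+oo+*ooooooooooooooooooooooooooooooooooooooooooooooooooooo==+***%%%%%%%%%%%%%%%%%%%%%%******%%%%%%*+*-:-oooo
196
[... 5107 characters left out ...]
+%*%**%***%++++++++++**o*%+---=========-==--%+*=oooooooooooooooooooooooooooooo+***%- 
260 %%%%%%%***********%%%%%@@=.=*****+++++++oooooo**==---======-=-==--%*%oooooooooooooooooooo*@@%***oooo+***%. 
268 %%%%%%%********@@%%%%@@@@@**%:..-+++oooooooooo+++=---====-==--==-=%%+oooooooooooooooooooo@@@@@%%%%*%+***% o
276 ***********%@@#%%%%@@@@@@@*****::ooooooooooooo*++==--========-==-=%%=oooooooooooooooooooo@@@@@@@%%%%#@@#% +
284 *********@@@@%%%%@@@@@@@@@%**+::*oooooooooooooo=*==--==-=====-==--%%=oooooooooooooooooooo@@@@@@@@@%%%%#@@#+
292 *******@@@@%%%%#@@@@@@@@@@%*::***oooooooooooooo=*============-==-+%%=oooooooooooooooooooo@@@@@@@@@@#%%%%#@@
tape 0 0 0.81
box 0 0 1.00
slab 0 0 1.00
bowl 0 0 1.00
```

The pan is flat and empty on the bench, the bin is within about 1 mm of its start, plaster shows in the bin at top-view (351–387, 217–235) beside the old model, and the bystanders haven't moved. Handing in.

```bash
python3 -c "
from cell import ctrl
print(ctrl.sign_off())"
```

```text
the job is handed in; nothing more can be done
None
```

I handed the job in at about 54 s: the two models went into the bin and the empty pan is flat on the bench, but the bin was dragged about 130 mm during the return. I pushed it back to within about 1–2 mm of its start. The top view shows the pan empty and an 85 mm wide plaster patch in the bin besides the old model; I take that to be both models but did not see them apart. The tape, slab and bowl did not move, and the wrist force peaked at about 99 N (limit 120 N) while I lowered the pan's rear.

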